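# Wind back the ratchet press, lay out the heaped blocks and clamp them

## Robot

A 6-joint arm with a two-finger parallel gripper is mounted at the origin on a cart in front of the work surface, level with it; the furniture and walls round the work are solid. World frame = base frame: x ahead of the robot, y to its left, z up, the work surface at z = 0. Lengths are in m, angles in rad, forces in N, time in s.
With the tool pointing down it reaches from about 0.275 to 0.75 m from the base axis. Payload 10.2 kg.
Tool frame: the origin (TCP) lies on the centre line of the jaws, within the pads' length; the fingertips stand 19 mm ahead of it and the grasp point (between the pads) is the TCP; z points along the fingers, y is the line along which they close (so a half turn about z gives the same grasp; the last joint's range is limited). The gripper opens to 88 mm and grips with 3 to 60 N. Pads are 18 mm wide; open, the fingers measure 123 mm over their backs; the gripper's body (75 mm by 187 mm) begins 45 mm behind the grasp point.
Start: joints at [1.096, 0.313, 1.498, -0, 1.331, -0.223], TCP at [0.131, 0.508, 0.258] pointing down, gripper open.
Joint ranges: [-2.94, 2.94], [-0.97, 2.17], [0.19, 2.56], [-1.23, 4.37], [0.02, 3.11], [-2.88, 2.88]. Speed limits (rad/s): [2.39, 2.39, 3.01, 3.14, 3.14, 3.14].

## Interface

Orientations are given as a rotation vector (axis times angle).
In Python, from workcell import * gives the robot as it stands.
- The arm moves only by the shell command python3 -m creep 'ROWS' [FORCE]. ROWS is JSON, a list of rows, each an object with "travel": the shift along the tool's x, y, z in m, a list of three; "turn": the turn, a rotation vector about the tool's x, y, z in rad, a list of three; "grip": the closure, from -1 (fully open) to 1 (shut). In form: [{"travel": [tx, ty, tz], "turn": [wx, wy, wz], "grip": grip}, ...]. A call has 1 to 12 rows; each row is the pose to reach, as a shift and turn from the pose commanded when the call began, along the tool's axes at that moment; what a row does not reach only later rows make up. A row lasts 1/10 s, in which the tool goes at most 50 mm and 8.59 degrees, less where a joint would pass 70% of its speed; a pose out of reach is approached as far as the arm can. A call with a gripper value outside its range is refused whole. The fingers move at their own pace and stop on an object; FORCE is the grip in N (left out, the last holds). Time passes only in rows, so rows that repeat a pose let the fingers close. It gives the time, the measured TCP pose, the force, the opening and the grip force at its end, in the units of the state.
- state(): the state, without advancing time (a new reading comes with each control period).
- capture(name): name is "scene" or "top" or "wrist"; returns a dict with "pixels" (420x560x3 uint8, blue, green, red), "fx", "fy", "cx", "cy" (pixels), "rvec" (rotation vector, rad) and "tvec" (3), from world to camera coordinates, as OpenCV has them. Camera axes: x right, y down, z forward; pixel columns grow to the right and rows downward; lengths in m; the calibration is good to about 2 mm. The wrist camera is an equidistant fisheye: a pixel r from the principal point sees the ray r / f radians off the axis. A picture is of the moment at which its call begins. There is no depth.
- hand_in(): hands the job in; it is judged then, once.
The state is a dict: "clock": time; "qpos": joint angles; "dq": joint speeds; "joint_efforts": joint torques, N m; "tool_pos": TCP position; "orientation": TCP orientation; "ft_force": force on the tool from outside, world axes, zero at the start; "ft_torque": the same for the moment, N m; "gripper_width": finger opening in m; "grasp_force": force on a finger pad.
Only numpy, scipy, OpenCV 4.12 (cv2) and the standard library are available. Lean on these libraries where they do the work, as an engineer would, in place of code of your own. Each camera call takes 0.05 s, during which the arm holds its last target. There are 200 camera calls.

## Task

Lift the pawl of the bench press over so that it stays clear of the ratchet wheel, and crank the wheel backward until the jaw is all the way back. Lay every block from the heap flat on the bed (on any of its faces), one deep, in a single row down the middle between jaw and stop. Then drop the pawl back onto the wheel and crank the jaw up gently until its spring plate is pressed back about half way and the pawl holds it there; do not drive the plate solid, and leave the other things on the bench alone.

Things in the scene. Friction and masses are not known exactly. Their poses are not given: they have to be found in the camera images.
- press: The press, fixed on the bench: wooden bed 136 mm wide, 550 mm long, top 20 mm above the bench. Origin: on the bench under the bed's middle line; y runs along the bed from the winding gear (crank, ratchet wheel, pawl, at y = -0.24) to the fixed stop block (at y = +0.17), x points across the bed, away from the robot, z up. Two tall timber uprights stand close behind it, from x = 0.66 in the room.
- crank (a joint): Angle of ratchet wheel and crank, rad: 0 jaw fully back, about 7 at the start. Growing = forward: the handle goes from the stop side (+y) over the top to -y; 20 mm of jaw a radian. 24 teeth (0.262 rad, 5.2 mm of jaw each): pawl down, it clicks forward, back only to the last tooth; pawl up, both ways. Friction about 1.5 N at the handle; it stays where left unless the spring pushes back.
- crank_handle (a point): Middle of the crank's wooden handle: a round bar 23 mm thick and 100 mm long that lies level along the press's x axis, on the robot's side of the gear, 55 mm from the wheel axis, and spins freely on its pin. The crank arm is 55 mm from this point towards +x.
- crank_axis (a point): Point on the wheel's axis of turning, 105 mm above the bench, level with the handle's middle along x: the handle's middle circles it at 55 mm in the plane of the press's y and z.
- pawl (a joint): Angle of the pawl, rad: 0 to 0.16 when its nose lies on the wheel's teeth (lowest, under 0.05, just after it drops behind a tooth, then rising to the next tip), growing as it is lifted; past about 1.6 it leans over backwards (towards the stop) and stays there against its rest at 2.1. Below that it falls back onto the wheel by its own weight.
- pawl_rod (a point): Grip point on the pawl's lifting rod: a steel bar 10 mm thick, level along the press's x axis, on the far side of the wheel (free end, a small knob, 27 mm from this point towards +x, pawl plate 46 mm towards -x). 165 mm above the bench with the pawl down. It swings about pawl_pivot at 41 mm, upward and over towards the stop (+y); the space beside and under it is free.
- pawl_pivot (a point): Point on the pawl's axis of turning (along the press's x axis), level along x with pawl_rod.
- jaw (a joint): Travel of the moving jaw, m: 0 fully back, about 0.14 at the start, more towards the stop. The clear length of the bed between pad and stop is 0.264 minus this (plus the spring plate's give).
- plate (a joint): How far the jaw's spring plate is pressed back, m: 0 free, 0.020 solid. It pushes with 3 N as it begins to give and 0.8 N more for each mm: 19 N at 0.020, and far more once it is driven solid.
- pad: The cork-faced pressure pad, 72 mm wide and 32 mm high, on the jaw's spring plate; it moves along the bed with the jaw. Axes as the press.
- pad_face (a point): Middle of the pad's face, which looks towards the stop (+y); 38 mm above the bench.
- stop_face (a point): Middle of the face of the fixed stop block, which looks towards the jaw (-y); 38 mm above the bench. The stop is 110 mm wide and stands 40 mm above the bed.
- block_1: Sawn pine block, 30 x 35 x 25 mm (own x, y, z), 30 g, one of four to six alike lying in a heap beyond the stop's end of the bed; origin: centre of its underside.
- block_2: Sawn pine block, 30 x 35 x 25 mm (own x, y, z), 30 g, one of four to six alike lying in a heap beyond the stop's end of the bed; origin: centre of its underside.
- block_3: Sawn pine block, 30 x 35 x 25 mm (own x, y, z), 30 g, one of four to six alike lying in a heap beyond the stop's end of the bed; origin: centre of its underside.
- block_4: Sawn pine block like block_1, lying on top of another one at the start; may be absent.
- block_5: Sawn pine block like block_1, lying on top of another one at the start; may be absent.
- block_6: Sawn pine block like block_1, lying on top of another one at the start; may be absent.
- glue_bottle: Bystander: orange glue bottle, 67 mm across, 202 mm high, standing.
- glue_brush: Bystander: flat glue brush, 45 x 226 x 16 mm, lying; long along its y.
- coffee_mug: Bystander: white mug, 86 mm high, 83 x 115 mm with its handle.
- tape_measure: Bystander: tape measure, 37 x 91 x 73 mm, standing.
Things that resemble listed ones, but are neither listed nor needed, are in the scene too. Leave any red or turquoise look-alike of the block_4 alone. Leave any turquoise look-alike of the block_6 alone.

How it is judged:
On the way, in this order (a step that is already met when the one before it is completed fails the run):
1. the pawl is lifted clear of the ratchet wheel (value of joint pawl above 0.6 rad), for 0.2 s.
2. the wheel is turned backward until the jaw is fully back (within 12 mm) (value of joint jaw below 0.012 m), for 0.2 s.
3. every block lies flat on the bed, one deep, in a row down its middle between jaw and stop (x of block_1 in the frame of press between -0.015 and 0.015 m and ((z of block_1 in the frame of press between 0.016 and 0.024 m and angle between block_1's own z axis and vertical below 0.15 rad) or (z of block_1 in the frame of press between 0.041 and 0.049 m and angle between block_1's own z axis and vertical above 2.99 rad) or (z of block_1 in the frame of press between 0.031 and 0.0415 m and (angle between the x axis of block_1 and the z axis of press, either way round below 0.15 rad or angle between the y axis of block_1 and the z axis of press, either way round below 0.15 rad))) and y of each of block_1, block_2, block_3, block_4, block_5, block_6 in the frame of pad_face above 0.011 m and y of each of block_1, block_2, block_3, block_4, block_5, block_6 in the frame of stop_face below -0.011 m and x of block_2 in the frame of press between -0.015 and 0.015 m and ((z of block_2 in the frame of press between 0.016 and 0.024 m and angle between block_2's own z axis and vertical below 0.15 rad) or (z of block_2 in the frame of press between 0.041 and 0.049 m and angle between block_2's own z axis and vertical above 2.99 rad) or (z of block_2 in the frame of press between 0.031 and 0.0415 m and (angle between the x axis of block_2 and the z axis of press, either way round below 0.15 rad or angle between the y axis of block_2 and the z axis of press, either way round below 0.15 rad))) and x of block_3 in the frame of press between -0.015 and 0.015 m and ((z of block_3 in the frame of press between 0.016 and 0.024 m and angle between block_3's own z axis and vertical below 0.15 rad) or (z of block_3 in the frame of press between 0.041 and 0.049 m and angle between block_3's own z axis and vertical above 2.99 rad) or (z of block_3 in the frame of press between 0.031 and 0.0415 m and (angle between the x axis of block_3 and the z axis of press, either way round below 0.15 rad or angle between the y axis of block_3 and the z axis of press, either way round below 0.15 rad))) and x of block_4 in the frame of press between -0.015 and 0.015 m and ((z of block_4 in the frame of press between 0.016 and 0.024 m and angle between block_4's own z axis and vertical below 0.15 rad) or (z of block_4 in the frame of press between 0.041 and 0.049 m and angle between block_4's own z axis and vertical above 2.99 rad) or (z of block_4 in the frame of press between 0.031 and 0.0415 m and (angle between the x axis of block_4 and the z axis of press, either way round below 0.15 rad or angle between the y axis of block_4 and the z axis of press, either way round below 0.15 rad))) and x of block_5 in the frame of press between -0.015 and 0.015 m and ((z of block_5 in the frame of press between 0.016 and 0.024 m and angle between block_5's own z axis and vertical below 0.15 rad) or (z of block_5 in the frame of press between 0.041 and 0.049 m and angle between block_5's own z axis and vertical above 2.99 rad) or (z of block_5 in the frame of press between 0.031 and 0.0415 m and (angle between the x axis of block_5 and the z axis of press, either way round below 0.15 rad or angle between the y axis of block_5 and the z axis of press, either way round below 0.15 rad))) and x of block_6 in the frame of press between -0.015 and 0.015 m and ((z of block_6 in the frame of press between 0.016 and 0.024 m and angle between block_6's own z axis and vertical below 0.15 rad) or (z of block_6 in the frame of press between 0.041 and 0.049 m and angle between block_6's own z axis and vertical above 2.99 rad) or (z of block_6 in the frame of press between 0.031 and 0.0415 m and (angle between the x axis of block_6 and the z axis of press, either way round below 0.15 rad or angle between the y axis of block_6 and the z axis of press, either way round below 0.15 rad)))), for 0.3 s.
4. the pawl is down and the jaw is wound up until the spring plate gives against the row (value of joint pawl below 0.25 rad and value of joint plate above 0.004 m), for 0.3 s.
At the end, for the whole second after the job is handed in: Every block lies flat on the bed, on any of its faces (within 4 mm in height, 9 degrees), its centre within 15 mm of the bed's middle line, between pad and stop; the pawl lies on the wheel; the spring plate is pressed back 4 to 18.5 mm against the row and held there; all at rest (all of step 3 and all of step 4 and linear speed of each of block_1, block_2, block_3, block_4, block_5, block_6 below 0.02 m/s and value of joint plate below 0.0185 m); the robot touches nothing.
It fails at once if the pad presses with more than 30 N (contact force between pad and anything else above 30 N).
It fails at once if the glue bottle is moved or knocked over (distance of glue_bottle from where it was at the start of the episode above 0.03 m or angle between glue_bottle's own z axis and vertical above 0.35 rad).
It fails at once if the glue brush is moved or knocked over (distance of glue_brush from where it was at the start of the episode above 0.03 m or angle between glue_brush's own z axis and vertical above 0.35 rad).
It fails at once if the coffee mug is moved or knocked over (distance of coffee_mug from where it was at the start of the episode above 0.03 m or angle between coffee_mug's own z axis and vertical above 0.35 rad).
It fails at once if the tape measure is moved or knocked over (distance of tape_measure from where it was at the start of the episode above 0.03 m or angle between tape_measure's own z axis and vertical above 0.35 rad).
Of block_4, block_5, block_6 only 1 to 3 are there at a start; the rules pass over those that are not, and their reading is None.
At some moment in a run one of block_1, block_2, block_3 may be knocked a few centimetres aside while the robot is not near it.
Once in a run the grip may slacken for a moment while it holds something.
It also fails if it takes over 210 s, if anything falls off the work surface, if the arm or the gripper's body presses on something with over 40 N, if the wrist force passes 120 N, or if a joint passes its speed limit or range.

## Working session

There is one attempt and no reset: what is moved stays moved. The work goes in short steps, Python scripts to look and compute and a shell command to move; the robot and the scene stay as the last step left them, time stands still between calls to the robot, and variables do not carry over. Pictures are saved under pics/ and viewed, at most 14 in all, crops included, and the job is handed in when it is done.

```bash
mkdir -p pics; ls; python3 - <<'E'
from workcell import *
import cv2,numpy as np
for n in ("scene","top"):
    c=capture(n); cv2.imwrite(f"pics/{n}0.png",c["pixels"])
    R=cv2.Rodrigues(np.array(c["rvec"]))[0]; print(n,c["fx"],c["cx"],c["cy"],(-R.T@np.array(c["tvec"])).round(3),R.round(2).tolist())
s=state();print({k:np.round(v,3).tolist() for k,v in s.items()})
E
```

```text
pics
scene 453.9360844300343 276.50910998459335 210.8568788697211 [-0.253 -0.518  1.082] [[0.55, -0.84, 0.0], [-0.62, -0.41, -0.67], [0.57, 0.37, -0.74]]
top 521.3645750583905 275.2899389936862 206.36177190489602 [ 0.315 -0.019  1.731] [[0.01, -1.0, 0.0], [-0.99, -0.01, -0.13], [0.13, -0.0, -0.99]]
{'clock': 0.1, 'qpos': [1.096, 0.313, 1.498, -0.0, 1.331, -0.223], 'dq': [-0.001, -0.002, -0.002, 0.0, -0.001, 0.001], 'joint_efforts': [0.003, -40.281, -25.265, 0.07, 0.034, -0.0], 'tool_pos': [0.131, 0.508, 0.257], 'orientation': [-0.394, -3.116, 0.002], 'ft_force': [-0.1, -0.108, -0.301], 'ft_torque': [0.002, -0.024, 0.02], 'grasp_force': 0.0, 'gripper_width': 0.088}
```

View pics/scene0.png

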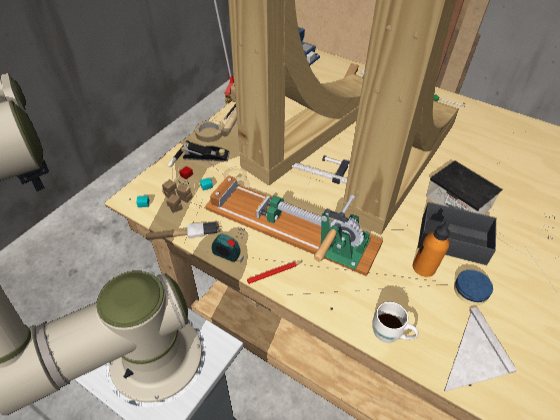

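View pics/top0.png

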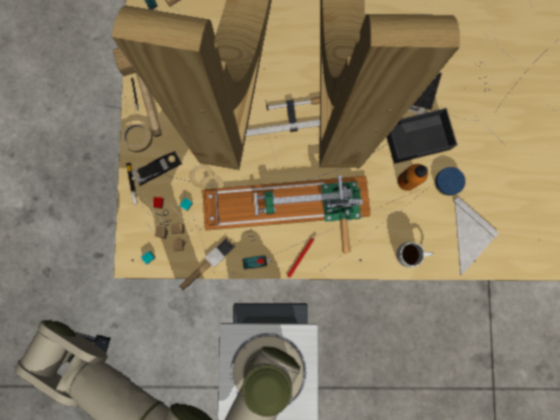

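The scene view shows the press bed at (205-380, 180-270), with its gear near (345,240), the heap near (177,195), and red (187,172) and turquoise (207,183; 142,201) look-alikes. The top view shows the bed at (203-368, 178-230) and the heap near (172,235).

```bash
cat > h.py <<'E'
from workcell import *
import cv2,numpy as np
from scipy.spatial.transform import Rotation as Ro
def cam(n):
    c=capture(n); c["R"]=cv2.Rodrigues(np.array(c["rvec"],float))[0]; c["t"]=np.array(c["tvec"],float); c["o"]=-c["R"].T@c["t"]; c["n"]=n; return c
def ray(c,u,v):
    x=(u-c["cx"])/c["fx"]; y=(v-c["cy"])/c["fy"]
    if c["n"]=="wrist":
        r=np.hypot(x,y)+1e-12; d=np.array([x/r*np.sin(r),y/r*np.sin(r),np.cos(r)])
    else: d=np.array([x,y,1])
    d=c["R"].T@d; return d/np.linalg.norm(d)
def onz(c,u,v,z):
    d=ray(c,u,v); return c["o"]+d*(z-c["o"][2])/d[2]
def proj(c,p):
    q=c["R"]@np.asarray(p,float)+c["t"]
    if c["n"]=="wrist":
        r=np.hypot(q[0],q[1])+1e-12; k=np.arctan2(r,q[2])/r
    else: k=1/q[2]
    return np.array([c["cx"]+c["fx"]*q[0]*k,c["cy"]+c["fy"]*q[1]*k])
def tri(obs):  # obs: [(cam,u,v)...] -> point, miss
    A=np.zeros((3,3));b=np.zeros(3);L=[]
    for c,u,v in obs:
        d=ray(c,u,v);P=np.eye(3)-np.outer(d,d);A+=P;b+=P@c["o"];L.append((P,c["o"]))
    p=np.linalg.solve(A,b); return p,max(np.linalg.norm(P@(p-o)) for P,o in L)
def crop(c,x0,x1,y0,y1,k):
    return cv2.resize(c["pixels"][y0:y1,x0:x1],None,fx=k,fy=k,interpolation=cv2.INTER_CUBIC)
def st():
    s=state(); R=Ro.from_rotvec(s["orientation"]).as_matrix(); return s,np.array(s["tool_pos"]),R
E
python3 - <<'E'
from h import *
a=cam("scene");b=cam("top")
im=np.zeros((600,800,3),np.uint8)
q=crop(a,195,395,170,280,4); im[:q.shape[0]//1,:800]=q[:600]
q=crop(b,195,375,170,260,2); im[440:600,:360]=q[:160]
cv2.imwrite("pics/c1.png",im)
E
```

```text
(no output)
```

View pics/c1.png

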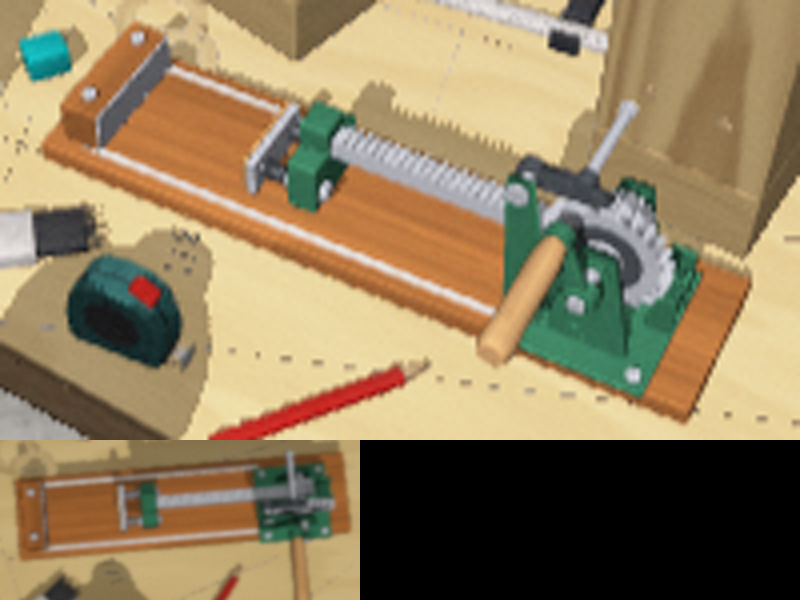

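The enlarged crop shows the press clearly. In scene pixels, the rod's knob is at about (352,196) and its root at (343,215), the handle runs from (319,258) to (335,230), and the pawl pivot is near (324,218). The bed corners are clear too.

```bash
python3 - <<'E'
from h import *
b=cam("top");a=cam("scene")
hsv=cv2.cvtColor(b["pixels"],cv2.COLOR_BGR2HSV)
m=cv2.inRange(hsv,(3,120,70),(14,255,255)); m[:165]=0;m[240:]=0;m[:,:195]=0;m[:,380:]=0
m=cv2.morphologyEx(m,cv2.MORPH_OPEN,np.ones((3,3)))
ys,xs=np.nonzero(m); P=np.array([onz(b,x,y,.02)[:2] for x,y in zip(xs,ys)],np.float32)
r=cv2.minAreaRect(P); print(r); print(cv2.boxPoints(r).round(3).tolist())
print("knob",tri([(a,352,196.5),(b,195+290/2,170+(453-440)/2)]))
print("rodroot",tri([(a,343.5,214),(b,195+293/2,170+(487-440)/2)]))
print("handle end",tri([(a,318.5,258),(b,345,251)]))
E
```

```text
((0.5446275472640991, -0.05608430504798889), (0.13134698569774628, 0.5425698161125183), 5.287587642669678)
[[0.45399999618530273, 0.20800000429153442], [0.5040000081062317, -0.3319999873638153], [0.6349999904632568, -0.3199999928474426], [0.5849999785423279, 0.2199999988079071]]
knob (array([ 0.60341247, -0.21587624,  0.17597746]), np.float64(0.0011124995030855013))
rodroot (array([ 0.55354899, -0.22086474,  0.15283588]), np.float64(0.00355029695399182))
handle end (array([ 0.38085358, -0.23385555,  0.15378947]), np.float64(0.0014237392373145125))
```

```bash
cat >> h.py <<'E'
PSI=np.deg2rad(5.29)
def Rd(psi=PSI):
    y=np.array([-np.sin(psi),np.cos(psi),0]);z=np.array([0,0,-1.]);return np.c_[np.cross(y,z),y,z]
def go(p,R=None):
    s,t,R0=st(); R=Rd() if R is None else R
    d=R0.T@(np.array(p)-t); w=Ro.from_matrix(R0.T@R).as_rotvec()
    print("travel",d.round(4).tolist(),"turn",w.round(4).tolist(),"rows",max(np.linalg.norm(d)/.05,np.linalg.norm(w)/.15).round(1)); return d,w
E
python3 - <<'E'
from h import *
go([.44,-.14,.33])
E
```

```text
travel [-0.461, -0.5509, -0.0723] turn [-0.0004, -0.0002, -0.3441] rows 14.4
```

```bash
python3 -m creep '[{"travel":[-0.04,-0.048,-0.0063],"turn":[0,0,-0.03],"grip":-1},{"travel":[-0.08,-0.095,-0.0126],"turn":[0,0,-0.06],"grip":-1},{"travel":[-0.11,-0.13,-0.019],"turn":[0,0,-0.1],"grip":-1},{"travel":[-0.14,-0.165,-0.025],"turn":[0,0,-0.15],"grip":-1},{"travel":[-0.17,-0.2,-0.03],"turn":[0,0,-0.2],"grip":-1},{"travel":[-0.2,-0.24,-0.035],"turn":[0,0,-0.25],"grip":-1},{"travel":[-0.23,-0.275,-0.04],"turn":[0,0,-0.3],"grip":-1},{"travel":[-0.26,-0.31,-0.045],"turn":[0,0,-0.344],"grip":-1},{"travel":[-0.29,-0.345,-0.05],"turn":[0,0,-0.344],"grip":-1},{"travel":[-0.32,-0.38,-0.055],"turn":[0,0,-0.344],"grip":-1},{"travel":[-0.35,-0.418,-0.06],"turn":[0,0,-0.344],"grip":-1},{"travel":[-0.35,-0.418,-0.06],"turn":[0,0,-0.344],"grip":-1}]'
python3 -c "
from h import *
go([.44,-.14,.33])"
```

```text
clock: 1.5
tool_pos: [0.3671, 0.0121, 0.3179]
orientation: [-0.134, 3.138, -0.002]
ft_force: [-0.4, 0.2, 0.4]
gripper_width: 0.0881
grasp_force: 0.0
travel [-0.0597, -0.1578, -0.012] turn [-0.001, 0.0002, -0.0071] rows 3.4
```

```bash
python3 -m creep '[{"travel":[-0.02,-0.045,-0.004],"turn":[0,0,-0.007],"grip":-1},{"travel":[-0.035,-0.09,-0.008],"turn":[0,0,-0.007],"grip":-1},{"travel":[-0.05,-0.13,-0.012],"turn":[0,0,-0.007],"grip":-1},{"travel":[-0.06,-0.158,-0.012],"turn":[0,0,-0.007],"grip":-1},{"travel":[-0.06,-0.158,-0.012],"turn":[0,0,-0.007],"grip":-1},{"travel":[-0.06,-0.158,-0.012],"turn":[0,0,-0.007],"grip":-1}]'
python3 - <<'E'
from h import *
w=cam("wrist");print(w["fx"],w["o"].round(3),w["R"].round(2).tolist(),st()[1])
cv2.imwrite("pics/w1.png",cv2.resize(w["pixels"],(800,600),interpolation=cv2.INTER_CUBIC))
np.save("w1.npy",w,allow_pickle=True)
E
```

```text
clock: 2.1
tool_pos: [0.4397, -0.1347, 0.3294]
orientation: [0.156, -3.137, -0.001]
ft_force: [-0.4, 0.4, -0.8]
gripper_width: 0.0882
grasp_force: 0.0
325.19226210127806 [ 0.37  -0.142  0.456] [[-0.1, 1.0, 0.0], [0.96, 0.09, 0.27], [0.27, 0.03, -0.96]] [ 0.43963349 -0.13422206  0.32967187]
```

View pics/w1.png

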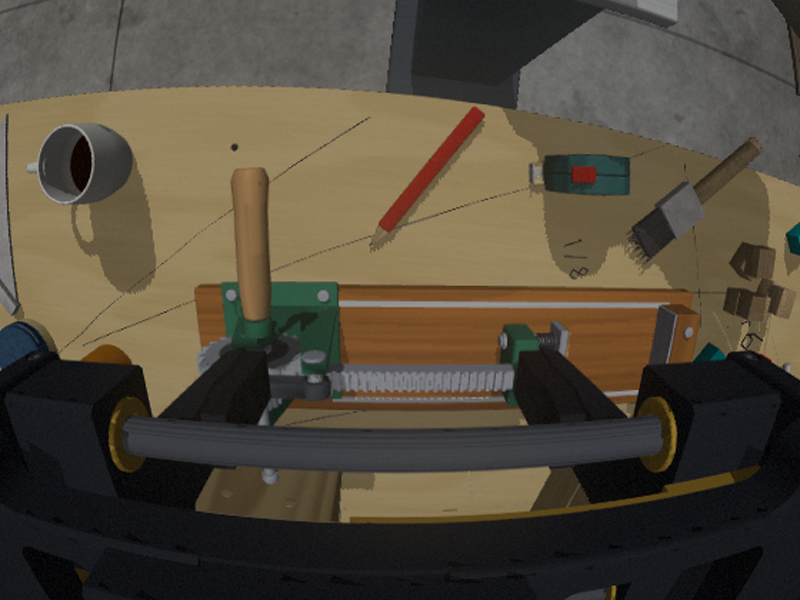

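The wrist view (800x600) shows the handle from end (250,172) to root (257,318), the pawl rod's knob at (269,478), and the pawl pivot bolt at about (314,357). The near bed corners are at (196,286) and (694,291), the pad is at (560,337), and the stop is near (680,335). The heap is at the right, near (760,280).

```bash
python3 - <<'E'
from h import *
w=np.load("w1.npy",allow_pickle=True).item();a=cam("scene");b=cam("top")
k=560/800
px=np.array([np.cos(PSI),np.sin(PSI)]);py=np.array([-px[1],px[0]])
def rep(n,o):
    p,e=tri(o);print(n,p.round(4),round(e,4),"xy along press:",round(px@p[:2],4),round(py@p[:2],4))
rep("knob",[(w,269*k,478*k),(a,352,196.5),(b,340,176)])
rep("knob w+a",[(w,269*k,478*k),(a,352,196.5)])
rep("hend",[(w,250*k,172*k),(a,318.5,258),(b,345,251)])
rep("hend w+a",[(w,250*k,172*k),(a,318.5,258)])
rep("hroot w+a",[(w,257*k,318*k),(a,335.5,230)])
rep("pivot bolt w+a",[(w,314*k,357*k),(a,324,217.5)])
for n,u,v in (("R",694,291),("L",196,286)):
    p=onz(w,u*k,v*k,.02);print(n,p.round(4),px@p[:2],py@p[:2])
for n,u,v in (("R far",235.5,176),("R near",205.5,208.5),("L near",366,275.5),("L far",382.5,240.5)):
    p=onz(a,u,v,.02);print("scene",n,p.round(4),px@p[:2],py@p[:2])
E
```

```text
knob [ 0.6053 -0.2154  0.1735] 0.0019 xy along press: 0.5828 -0.2703
knob w+a [ 0.6038 -0.2146  0.1746] 0.0001 xy along press: 0.5815 -0.2693
hend [ 0.3796 -0.2344  0.1559] 0.002 xy along press: 0.3564 -0.2684
hend w+a [ 0.3791 -0.2354  0.1568] 0.0007 xy along press: 0.3558 -0.2694
hroot w+a [ 0.4808 -0.2275  0.1583] 0.0027 xy along press: 0.4578 -0.2709
pivot bolt w+a [ 0.5008 -0.1834  0.1639] 0.0003 xy along press: 0.4818 -0.2288
R [0.4522 0.2113 0.02  ] 0.4697080809650466 0.16871890856796865
L [ 0.5012 -0.3322  0.02  ] 0.46847100026836047 -0.37698317287447874
scene R far [0.6194 0.2131 0.02  ] 0.6364075005959624 0.15509412260948366
scene R near [0.4459 0.2028 0.02  ] 0.4626511022809733 0.16084489485760145
scene L near [ 0.4936 -0.3356  0.02  ] 0.46052777682277524 -0.3796903850808052
scene L far [ 0.635  -0.3223  0.02  ] 0.6026244313307216 -0.37947678826030895
```

```bash
python3 - <<'E'
from h import *
w=np.load("w1.npy",allow_pickle=True).item();a=cam("scene");b=cam("top")
px=np.array([np.cos(PSI),np.sin(PSI)]);py=np.array([-px[1],px[0]])
im=np.zeros((600,800,3),np.uint8)
q=crop(a,310,390,190,270,6);im[:480,:480]=q
q=crop(w,135,240,195,290,3);im[:285,485:800]=q
q=crop(b,315,375,170,240,5);im[290:600,485:785]=q[:310]
cv2.imwrite("pics/c2.png",im)
for z in (.10,.105):
  for u,v in ((348,232),(350,231)):
    p=onz(a,u,v,z);print(p.round(3),px@p[:2],py@p[:2])
E
```

```text
[ 0.543 -0.243  0.1  ] 0.5182809683220525 -0.29223722358223386
[ 0.549 -0.246  0.1  ] 0.524350651603087 -0.29585079489887456
[ 0.539 -0.245  0.105] 0.5141128987017942 -0.2932584595480095
[ 0.545 -0.248  0.105] 0.520151668451681 -0.2968536265683667
```

View pics/c2.png

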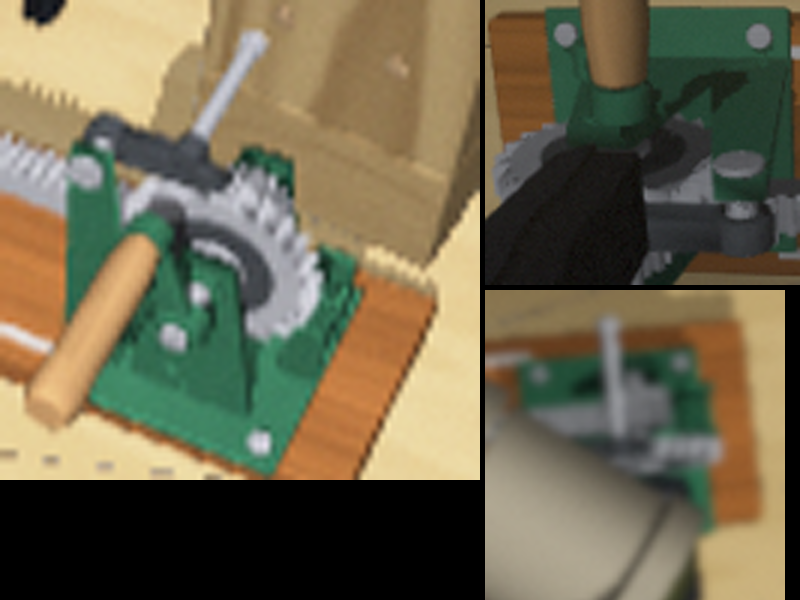

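In the crop, the crank hub's bolt is at (172,335), which is scene (338.7,245.8). The crank arm rises from it to the handle root, and the rod stands free with its knob at (255,42). The base-plate bolts help fix the gear's centre.

```bash
python3 - <<'E'
from h import *
w=np.load("w1.npy",allow_pickle=True).item();a=cam("scene");b=cam("top")
px=np.array([np.cos(PSI),np.sin(PSI)]);py=np.array([-px[1],px[0]])
def pr(n,p):print(n,p.round(4),"u",round(px@p[:2],4),"v",round(py@p[:2],4))
pr("hub",onz(a,310+172/6,190+335/6,.105))
pr("bL",onz(w,135+79/3,195+35/3,.03)); pr("bR",onz(w,135+273/3,195+35/3,.03))
pr("bS",onz(a,310+260/6,190+442/6,.03))
# pad top edge and stop face in wrist & scene
k=.7
pr("padtop",onz(w,564*k,322*k,.054));pr("padtop far",onz(w,570*k,352*k,.054))
pr("stop near top",onz(w,671*k,306*k,.06))
# scene: stop face top edge (195+ (165..95)/4)
pr("sf far top",onz(a,195+168/4,170+42/4,.06));pr("sf near top",onz(a,195+97/4,170+108/4,.06))
pr("pad near top",onz(a,195+250/4,170+160/4,.054));pr("pad far top",onz(a,195+295/4,170+106/4,.054))
pr("rod mid",tri([(w,269*k,478*k),(a,352,196.5)])[0]-.0*px[0])
E
```

```text
hub [ 0.4811 -0.2457  0.105 ] u 0.4564 v -0.2891
bL [ 0.5042 -0.2899  0.03  ] u 0.4753 v -0.3352
bR [ 0.495  -0.1963  0.03  ] u 0.4748 v -0.2411
bS [ 0.5035 -0.2897  0.03  ] u 0.4746 v -0.3349
padtop [0.4919 0.0361 0.054 ] u 0.4932 v -0.0095
padtop far [0.5222 0.0496 0.054 ] u 0.5246 v 0.0013
stop near top [0.4632 0.1527 0.06  ] u 0.4753 v 0.1093
sf far top [0.5721 0.1688 0.06  ] u 0.5852 v 0.1153
sf near top [0.4814 0.1708 0.06  ] u 0.4951 v 0.1257
pad near top [0.5062 0.0424 0.054 ] u 0.508 v -0.0045
pad far top [0.5733 0.0457 0.054 ] u 0.5751 v -0.0074
rod mid [ 0.6038 -0.2146  0.1746] u 0.5815 v -0.2693
```

```bash
cat >> h.py <<'E'
PX=np.array([np.cos(PSI),np.sin(PSI),0]);PY=np.array([-PX[1],PX[0],0]);ORG=.537*PX-.0485*PY
def W(x,y,z): return ORG+x*PX+y*PY+np.array([0,0,z])
def inP(p): d=np.asarray(p)-ORG; return np.array([PX@d,PY@d,d[2]])
E
python3 -c "
from h import *
go(W(.018,-.221,.25)); print(W(.018,-.221,.169))"
```

```text
travel [-0.1287, -0.0957, 0.08] turn [-0.0003, 0.0004, 0.0077] rows 3.6
[ 0.57748318 -0.21718292  0.169     ]
```

```bash
python3 -m creep '[{"travel":[-0.04,-0.03,0],"turn":[0,0,0.008],"grip":0},{"travel":[-0.08,-0.06,0],"turn":[0,0,0.008],"grip":0},{"travel":[-0.115,-0.085,0.02],"turn":[0,0,0.008],"grip":0},{"travel":[-0.129,-0.096,0.05],"turn":[0,0,0.008],"grip":0},{"travel":[-0.129,-0.096,0.08],"turn":[0,0,0.008],"grip":0},{"travel":[-0.129,-0.096,0.08],"turn":[0,0,0.008],"grip":0},{"travel":[-0.129,-0.096,0.08],"turn":[0,0,0.008],"grip":0}]'
python3 - <<'E'
from h import *
w=cam("wrist"); go(W(.018,-.221,.169))
for p in ((.018,-.221,.169),(.045,-.221,.169),(-.131,-.2215,.157)): print(proj(w,W(*p))/.7)
cv2.imwrite("pics/w2.png",cv2.resize(w["pixels"],(800,600)))
E
```

```text
clock: 3.15
tool_pos: [0.5778, -0.2179, 0.2508]
orientation: [-0.144, 3.138, -0.0]
ft_force: [-0.7, -0.5, 0.5]
gripper_width: 0.0442
grasp_force: 0.0
travel [0.0007, 0.0011, 0.0829] turn [-0.0016, 0.0022, -0.0008] rows 1.7
[394.68373793 318.77032833]
[394.63926737 370.51098043]
[393.31212508   8.7415043 ]
```

View pics/w2.png

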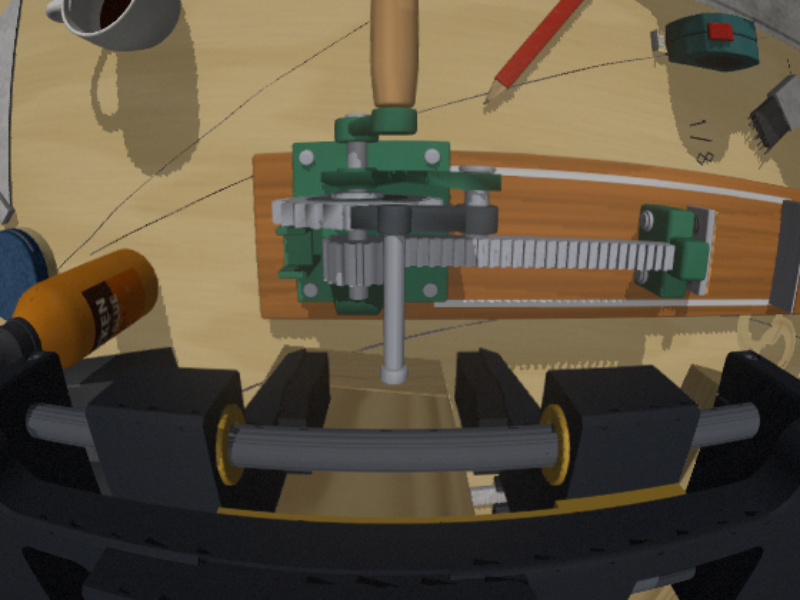

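The wrist view shows the rod from (394,225) to its knob at (394,373), centred between the fingers, which agrees with my projected points. I'll descend and grip.

```bash
python3 -m creep '[{"travel":[0,0.001,0.03],"turn":[0,0,0],"grip":0},{"travel":[0,0.001,0.06],"turn":[0,0,0],"grip":0},{"travel":[0,0.001,0.082],"turn":[0,0,0],"grip":0},{"travel":[0,0.001,0.082],"turn":[0,0,0],"grip":0},{"travel":[0,0.001,0.082],"turn":[0,0,0],"grip":1},{"travel":[0,0.001,0.082],"turn":[0,0,0],"grip":1},{"travel":[0,0.001,0.082],"turn":[0,0,0],"grip":1},{"travel":[0,0.001,0.082],"turn":[0,0,0],"grip":1}]' 10
```

```text
clock: 4.0
tool_pos: [0.578, -0.2173, 0.1687]
orientation: [-0.143, 3.137, -0.001]
ft_force: [0.4, -0.2, -0.5]
gripper_width: 0.0139
grasp_force: 0.0
```

```bash
python3 -m creep '[{"travel":[0,0,0],"turn":[0,0,0],"grip":1},{"travel":[0,0,0],"turn":[0,0,0],"grip":1},{"travel":[0,0.0025,-0.0099],"turn":[0,0,0],"grip":1},{"travel":[0,0.0073,-0.0189],"turn":[0,0,0],"grip":1},{"travel":[0,0.0143,-0.0264],"turn":[0,0,0],"grip":1},{"travel":[0,0.0228,-0.032],"turn":[0,0,0],"grip":1},{"travel":[0,0.0326,-0.0353],"turn":[0,0,0],"grip":1},{"travel":[0,0.0427,-0.036],"turn":[0,0,0],"grip":1},{"travel":[0,0.0528,-0.0343],"turn":[0,0,0],"grip":1},{"travel":[0,0.0605,-0.031],"turn":[0,0,0],"grip":1},{"travel":[0,0.0605,-0.031],"turn":[0,0,0],"grip":1}]'
```

```text
clock: 5.1
tool_pos: [0.5715, -0.1568, 0.1986]
orientation: [0.143, -3.137, 0.002]
ft_force: [-4.4, -4.4, -9.8]
gripper_width: 0.0096
grasp_force: 10.0
```

```bash
python3 -m creep '[{"travel":[0,0,0],"turn":[0,0,0],"grip":0},{"travel":[0,0,0],"turn":[0,0,0],"grip":0},{"travel":[0,0,-0.02],"turn":[0,0,0],"grip":0},{"travel":[0,0,-0.06],"turn":[0,0,0],"grip":0},{"travel":[0.045,-0.018,-0.065],"turn":[0,0,0],"grip":0},{"travel":[0.09,-0.036,-0.065],"turn":[0,0,0],"grip":0},{"travel":[0.13,-0.052,-0.065],"turn":[0,0,0],"grip":0},{"travel":[0.164,-0.061,-0.065],"turn":[0,0,0],"grip":0},{"travel":[0.164,-0.061,-0.065],"turn":[0,0,0],"grip":0},{"travel":[0.164,-0.061,-0.065],"turn":[0,0,0],"grip":0}]'
python3 - <<'E'
from h import *
w=cam("wrist");a=cam("scene"); go(W(-.146,-.2215,.157)); print(inP(st()[1]))
im=np.zeros((600,800,3),np.uint8)
im[:420,:560]=w["pixels"]; im[:240,560:]=crop(a,310,390,190,270,3)
print(proj(w,W(-.146,-.2215,.157)))
cv2.imwrite("pics/w3.png",im)
E
```

```text
clock: 6.1
tool_pos: [0.4148, -0.233, 0.265]
orientation: [-0.141, 3.136, -0.003]
ft_force: [-0.3, 0.3, 0.1]
gripper_width: 0.0445
grasp_force: 0.0
travel [0.0013, -0.0001, 0.1073] turn [-0.0011, 0.0014, -0.0004] rows 2.1
[-0.14484866 -0.22123855  0.26434856]
[275.67213008 211.48639434]
```

View pics/w3.png

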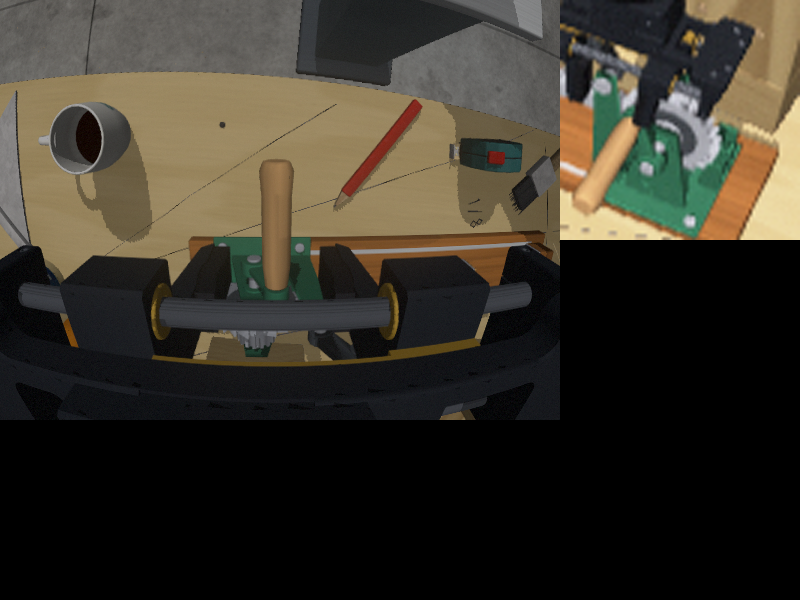

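The pawl lies over towards the stop (dark arm near (335,345)). The handle is centred between the fingers at (277,215). I'll descend, grip it and work out the circle rows.

```bash
python3 -m creep '[{"travel":[0.001,0,0.04],"turn":[0,0,0],"grip":0},{"travel":[0.001,0,0.08],"turn":[0,0,0],"grip":0},{"travel":[0.001,0,0.107],"turn":[0,0,0],"grip":0},{"travel":[0.001,0,0.107],"turn":[0,0,0],"grip":0},{"travel":[0.001,0,0.107],"turn":[0,0,0],"grip":1},{"travel":[0.001,0,0.107],"turn":[0,0,0],"grip":1},{"travel":[0.001,0,0.107],"turn":[0,0,0],"grip":1},{"travel":[0.001,0,0.107],"turn":[0,0,0],"grip":1}]' 15
python3 - <<'E'
from h import *
print(inP(st()[1]))
a0=np.deg2rad(19.7)
print([[0,round(.055*(np.sin(a)-np.sin(a0)),4),round(-.055*(np.cos(a)-np.cos(a0)),4)] for a in a0+np.deg2rad(25)*np.arange(1,13)])
E
```

```text
clock: 7.0
tool_pos: [0.4141, -0.233, 0.1579]
orientation: [-0.143, 3.136, -0.003]
ft_force: [2.3, 1.3, 3.4]
gripper_width: 0.0226
grasp_force: 15.0
[-0.14614963 -0.22165961  0.15790795]
[[0, np.float64(0.0201), np.float64(0.0127)], [0, np.float64(0.033), np.float64(0.0327)], [0, np.float64(0.0363), np.float64(0.0563)], [0, np.float64(0.0292), np.float64(0.079)], [0, np.float64(0.0132), np.float64(0.0967)], [0, np.float64(-0.0087), np.float64(0.1059)], [0, np.float64(-0.0325), np.float64(0.105)], [0, np.float64(-0.0537), np.float64(0.0941)], [0, np.float64(-0.0683), np.float64(0.0753)], [0, np.float64(-0.0735), np.float64(0.0521)], [0, np.float64(-0.0685), np.float64(0.0288)], [0, np.float64(-0.0541), np.float64(0.0098)]]
```

Test with four rows first.

```bash
python3 -m creep '[{"travel":[0,0.0201,0.0127],"turn":[0,0,0],"grip":1},{"travel":[0,0.033,0.0327],"turn":[0,0,0],"grip":1},{"travel":[0,0.0363,0.0563],"turn":[0,0,0],"grip":1},{"travel":[0,0.0363,0.0563],"turn":[0,0,0],"grip":1}]'
python3 -c "
from h import *
print(inP(st()[1]))"
```

```text
clock: 7.4
tool_pos: [0.411, -0.1984, 0.1]
orientation: [-0.144, 3.136, -0.008]
ft_force: [0.4, -9.2, -1.6]
gripper_width: 0.0222
grasp_force: 15.0
[-0.14605429 -0.1869503   0.10000909]
```

```bash
python3 -m creep '[{"travel":[0,-0.0086,0.0227],"turn":[0,0,0],"grip":1},{"travel":[0,-0.0246,0.0404],"turn":[0,0,0],"grip":1},{"travel":[0,-0.0465,0.0496],"turn":[0,0,0],"grip":1},{"travel":[0,-0.0703,0.0487],"turn":[0,0,0],"grip":1},{"travel":[0,-0.0915,0.0378],"turn":[0,0,0],"grip":1},{"travel":[0,-0.1061,0.019],"turn":[0,0,0],"grip":1},{"travel":[0,-0.1113,-0.0042],"turn":[0,0,0],"grip":1},{"travel":[0,-0.1063,-0.0275],"turn":[0,0,0],"grip":1},{"travel":[0,-0.0919,-0.0465],"turn":[0,0,0],"grip":1},{"travel":[0,-0.0709,-0.0576],"turn":[0,0,0],"grip":1},{"travel":[0,-0.0471,-0.0587],"turn":[0,0,0],"grip":1},{"travel":[0,-0.025,-0.0497],"turn":[0,0,0],"grip":1}]'
python3 - <<'E'
from h import *
p=inP(st()[1]);print(p,np.degrees(np.arctan2(p[1]+.241,p[2]-.105)))
a=cam("scene");b=cam("top")
im=np.zeros((600,800,3),np.uint8)
im[:440,:]=crop(a,195,395,170,280,4); im[440:600,:400]=crop(b,190,390,170,250,2)
cv2.imwrite("pics/c4.png",im)
E
```

```text
clock: 8.6
tool_pos: [0.4128, -0.2216, 0.1512]
orientation: [-0.143, 3.136, -0.006]
ft_force: [6.2, -9.8, -11.2]
gripper_width: 0.0222
grasp_force: 15.5
[-0.14634795 -0.21023336  0.15124402] 33.63624561398121
```

View pics/c4.png

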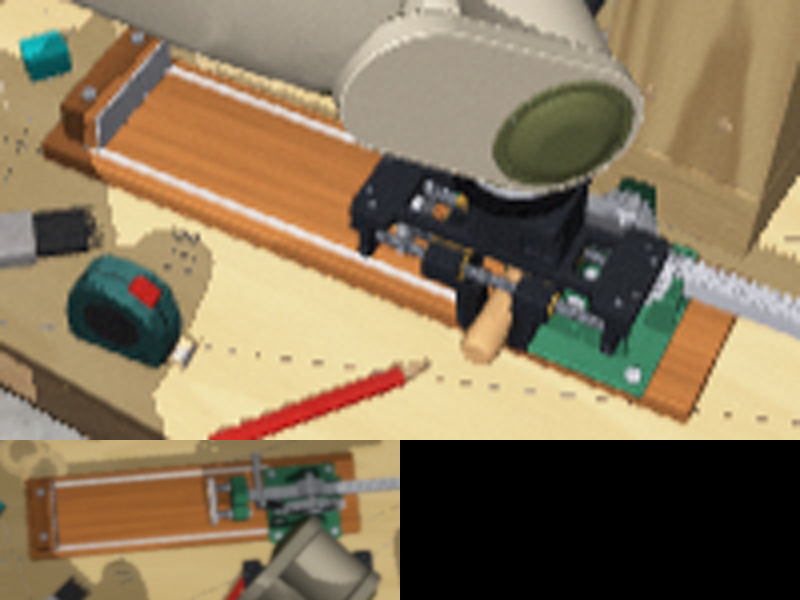

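The jaw is almost fully back: in the top inset the pad is at about (212,500). A little more turn is needed.

```bash
python3 -m creep '[{"travel":[0,0.0072,0.0055],"turn":[0,0,0],"grip":1},{"travel":[0,0.0135,0.013],"turn":[0,0,0],"grip":1},{"travel":[0,0.0135,0.013],"turn":[0,0,0],"grip":1},{"travel":[0,0.0135,0.013],"turn":[0,0,0],"grip":1}]'
python3 - <<'E'
from h import *
p=inP(st()[1]);print(p,np.degrees(np.arctan2(p[1]+.241,p[2]-.105)),st()[0]["ft_force"])
b=cam("top");np.save("t.npy",b,allow_pickle=True)
hsv=b["pixels"]
for v in (205,): pass
# pad face: bright pad row profile
for (x,y) in ((0,.16),(0,.10)): pass
row=[ (round(-.13+.002*i,3),hsv[tuple(np.round(proj(b,W(-.0,-.13+.002*i,.054))[::-1]).astype(int))].tolist()) for i in range(0,26,1)]
print(row)
E
```

```text
clock: 9.1
tool_pos: [0.4115, -0.2083, 0.1372]
orientation: [-0.143, 3.137, -0.002]
ft_force: [3.5, -3.2, -5.2]
gripper_width: 0.0213
grasp_force: 15.1
[-0.14642958 -0.19683468  0.13718221] 53.920072616323395 [ 3.47559042 -3.24923832 -5.21364355]
[(-0.13, [34, 49, 27]), (-0.128, [34, 49, 27]), (-0.126, [28, 44, 51]), (-0.124, [28, 54, 83]), (-0.122, [28, 54, 83]), (-0.12, [30, 61, 101]), (-0.118, [30, 62, 103]), (-0.116, [30, 61, 103]), (-0.114, [29, 62, 103]), (-0.112, [29, 62, 103]), (-0.11, [30, 62, 103]), (-0.108, [34, 63, 103]), (-0.106, [34, 63, 103]), (-0.104, [52, 73, 106]), (-0.102, [52, 73, 106]), (-0.1, [84, 93, 110]), (-0.098, [101, 106, 114]), (-0.096, [101, 106, 114]), (-0.094, [94, 108, 125]), (-0.092, [75, 106, 138]), (-0.09, [75, 106, 138]), (-0.088, [52, 88, 126]), (-0.086, [52, 88, 126]), (-0.084, [39, 75, 118]), (-0.082, [39, 80, 132]), (-0.08, [39, 80, 132])]
```

```bash
python3 -m creep '[{"travel":[0,0.0016,0.0025],"turn":[0,0,0],"grip":1},{"travel":[0,0.0031,0.0049],"turn":[0,0,0],"grip":1},{"travel":[0,0.0031,0.0049],"turn":[0,0,0],"grip":1}]'
python3 - <<'E'
from h import *
p=inP(st()[1]);print(p,np.degrees(np.arctan2(p[1]+.241,p[2]-.105)),st()[0]["ft_force"])
E
```

```text
clock: 9.45
tool_pos: [0.4112, -0.2052, 0.1323]
orientation: [-0.143, 3.137, -0.002]
ft_force: [3.2, -5.1, -3.9]
gripper_width: 0.0216
grasp_force: 15.1
[-0.14643695 -0.19375012  0.13225351] 60.023855960508705 [ 3.16310811 -5.08370943 -3.94270746]
```

```bash
python3 -m creep '[{"travel":[0,0.0013,0.0025],"turn":[0,0,0],"grip":1},{"travel":[0,0.0026,0.0049],"turn":[0,0,0],"grip":1},{"travel":[0,0.0036,0.0075],"turn":[0,0,0],"grip":1},{"travel":[0,0.0036,0.0075],"turn":[0,0,0],"grip":1}]'
python3 - <<'E'
from h import *
p=inP(st()[1]);print(p,np.degrees(np.arctan2(p[1]+.241,p[2]-.105)),st()[0]["ft_force"])
E
```

```text
clock: 9.85
tool_pos: [0.411, -0.2018, 0.1248]
orientation: [-0.143, 3.137, -0.002]
ft_force: [3.8, -4.6, -3.3]
gripper_width: 0.0218
grasp_force: 15.1
[-0.146384   -0.19028618  0.12483029] 68.64333242718254 [ 3.80545755 -4.59336346 -3.33841696]
```

```bash
python3 -m creep '[{"travel":[0,0.0011,0.0035],"turn":[0,0,0],"grip":1},{"travel":[0,0.0021,0.007],"turn":[0,0,0],"grip":1},{"travel":[0,0.0027,0.0105],"turn":[0,0,0],"grip":1},{"travel":[0,0.0027,0.0105],"turn":[0,0,0],"grip":1}]'
python3 - <<'E'
from h import *
p=inP(st()[1]);print(p,np.degrees(np.arctan2(p[1]+.241,p[2]-.105)),st()[0]["ft_force"])
b=cam("top");a=cam("scene")
im=np.zeros((600,800,3),np.uint8)
im[:220,:800]=crop(b,190,390,185,240,4); im[220:600,:800]=crop(a,210,410,180,275,4)
cv2.imwrite("pics/c5.png",im)
E
```

```text
clock: 10.25
tool_pos: [0.4108, -0.1993, 0.1149]
orientation: [-0.143, 3.137, -0.003]
ft_force: [-0.5, -4.3, 5.8]
gripper_width: 0.0219
grasp_force: 14.6
[-0.14635431 -0.18783836  0.11493588] 79.41358743621379 [-0.514876   -4.26489376  5.81668977]
```

View pics/c5.png

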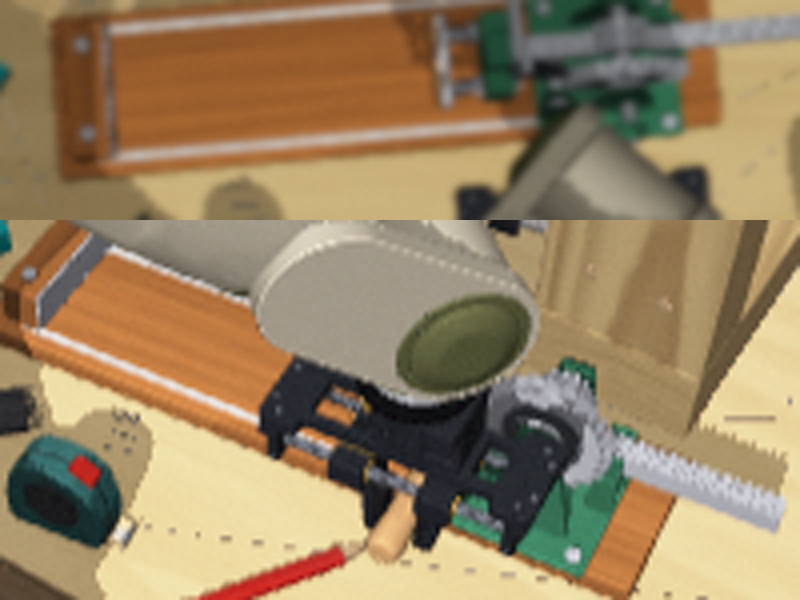

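The top crop shows the pad face at x≈437 and the stop face at x≈112. That is about 81 px or 0.262 m, so the jaw is fully back. I'll check with a small push and then release.

```bash
python3 -m creep '[{"travel":[0,0.0005,0.003],"turn":[0,0,0],"grip":1},{"travel":[0,0.0005,0.003],"turn":[0,0,0],"grip":1},{"travel":[0,0.0005,0.003],"turn":[0,0,0],"grip":1}]'
```

```text
clock: 10.65
tool_pos: [0.4109, -0.1992, 0.1126]
orientation: [-0.143, 3.136, -0.005]
ft_force: [-1.9, -5.8, 11.3]
gripper_width: 0.0216
grasp_force: 13.9
```

```bash
python3 -m creep '[{"travel":[0,0,0],"turn":[0,0,0],"grip":0},{"travel":[0,0,0],"turn":[0,0,0],"grip":0},{"travel":[0,0,0],"turn":[0,0,0],"grip":0},{"travel":[0,0,-0.04],"turn":[0,0,0],"grip":0},{"travel":[0,0,-0.08],"turn":[0,0,0],"grip":0},{"travel":[0,0.03,-0.12],"turn":[0,0,0],"grip":0},{"travel":[0,0.08,-0.15],"turn":[0,0,0],"grip":-1},{"travel":[0,0.13,-0.17],"turn":[0,0,0],"grip":-1},{"travel":[0,0.18,-0.17],"turn":[0,0,0],"grip":-1},{"travel":[0,0.23,-0.17],"turn":[0,0,0],"grip":-1},{"travel":[0,0.28,-0.17],"turn":[0,0,0],"grip":-1},{"travel":[0,0.33,-0.17],"turn":[0,0,0],"grip":-1}]'
python3 - <<'E'
from h import *
b=cam("top")
print(onz(b,172,237,.03),onz(b,148,257,.03),onz(b,185,204,.03),onz(b,158,202,.03)); go(np.r_[onz(b,172,237,.03)[:2]+[-.02,0],.30])
E
```

```text
clock: 11.85
tool_pos: [0.3803, 0.1213, 0.2812]
orientation: [0.143, -3.138, -0.0]
ft_force: [0.8, -0.9, 0.7]
gripper_width: 0.0878
grasp_force: 0.0
[0.42699333 0.31451438 0.03      ] [0.36154638 0.39034263 0.03      ] [0.5358118  0.27518077 0.03      ] [0.54184612 0.36412966 0.03      ]
travel [-0.0464, 0.1834, -0.0183] turn [0.003, -0.0005, 0.0055] rows 3.8
```

```bash
python3 -m creep '[{"travel":[-0.01,0.045,-0.01],"turn":[0,0,0.005],"grip":-1},{"travel":[-0.02,0.09,-0.02],"turn":[0,0,0.005],"grip":-1},{"travel":[-0.035,0.135,-0.02],"turn":[0,0,0.005],"grip":-1},{"travel":[-0.046,0.183,-0.02],"turn":[0,0,0.005],"grip":-1},{"travel":[-0.046,0.183,-0.02],"turn":[0,0,0.005],"grip":-1},{"travel":[-0.046,0.183,-0.02],"turn":[0,0,0.005],"grip":-1}]'
python3 - <<'E'
from h import *
w=cam("wrist");np.save("w6.npy",w,allow_pickle=True);print(st()[1],proj(w,[.427,.3145,.03]))
c=proj(w,[.427,.3145,.03]).astype(int);x0=max(0,min(560-260,c[0]-130));y0=max(0,c[1]-110);print(x0,y0)
cv2.imwrite("pics/w6.png",crop(w,x0,x0+260,y0,y0+195,3))
E
```

```text
clock: 12.5
tool_pos: [0.4099, 0.3061, 0.3004]
orientation: [0.138, -3.137, 0.001]
ft_force: [-0.5, -0.2, 0.2]
gripper_width: 0.0878
grasp_force: 0.0
[0.41008165 0.30525456 0.30078752] [280.61637736 189.21757353]
150 79
```

View pics/w6.png

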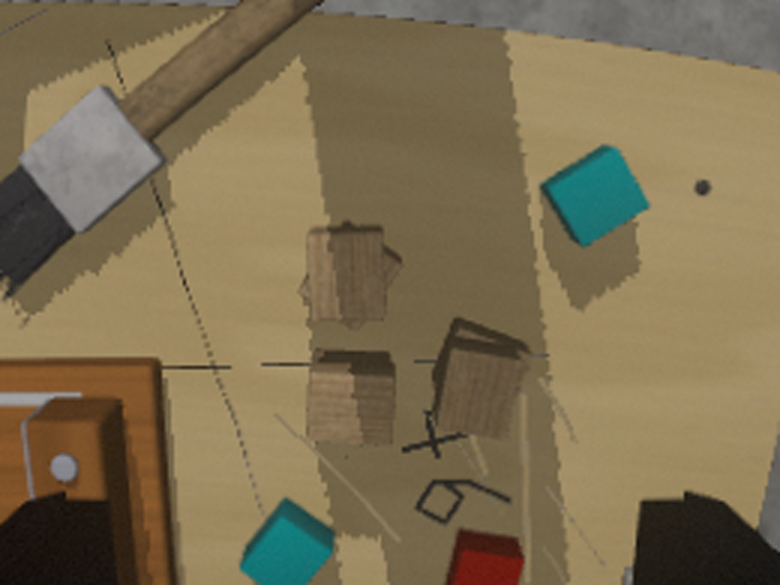

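The crop shows three stacks of pine: A (346,275), two high and crossed; B (352,410), not clear; and C (478,390), two high. The red block (485,560) and the turquoise ones (595,195; 287,548) are look-alikes to leave alone. I'll confirm the heights in one enlarged scene crop.

```bash
python3 - <<'E'
from h import *
a=cam("scene"); im=np.zeros((480,800,3),np.uint8)
im[:,:400]=cv2.resize(cv2.imread("pics/scene0.png")[165:213,157:197],(400,480),interpolation=cv2.INTER_CUBIC)
im[:,400:]=cv2.resize(a["pixels"][165:213,157:197],(400,480),interpolation=cv2.INTER_CUBIC)
cv2.imwrite("pics/c7.png",im)
E
```

```text
(no output)
```

View pics/c7.png

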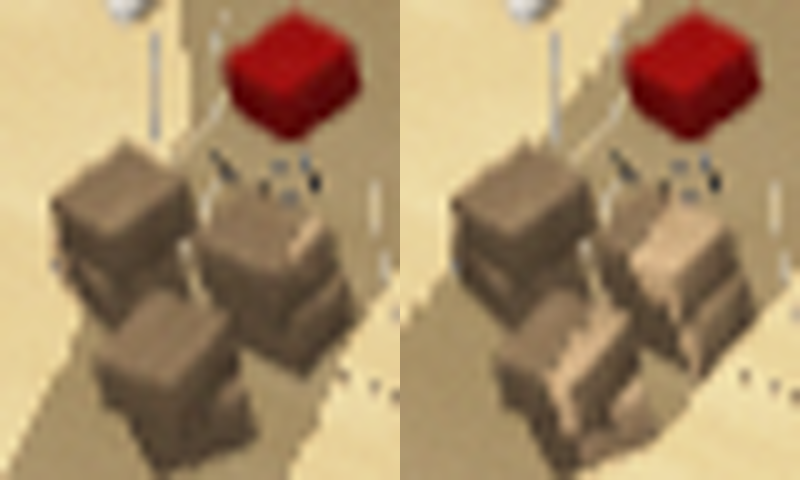

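All three stacks are two high, so there are six blocks. The look-alikes are plainly red or turquoise, while the six are bare pine. Next I'll measure the top faces at z = 0.05.

```bash
python3 - <<'E'
from h import *
w=np.load("w6.npy",allow_pickle=True).item()
F=dict(A=[(308,230),(383,227),(387,320),(305,321)],B=[(311,375),(391,372),(394,443),(308,443)],C=[(452,343),(527,357),(508,437),(437,415)])
for n,q in F.items():
    P=np.array([onz(w,150+x/3,79+y/3,.05)[:2] for x,y in q]); L=[np.linalg.norm(P[i]-P[(i+1)%4])*1000 for i in range(4)]
    e=P[1]-P[0]; f=P[2]-P[1]
    print(n,P.mean(0).round(4),np.round(L,1),"edge01 dir deg",np.degrees(np.arctan2(e[1],e[0])).round(1),np.degrees(np.arctan2(f[1],f[0])).round(1))
E
```

```text
A [0.4019 0.2937] [29.1 37.  32.4 36.3] edge01 dir deg 97.2 7.6
B [0.4562 0.3003] [32.1 30.1 35.2 28.9] edge01 dir deg 97.3 7.7
C [0.4431 0.3519] [31.  34.5 31.  30.5] edge01 dir deg 84.5 -5.7
```

```bash
cat >> h.py <<'E'
D=np.deg2rad
E
python3 - <<'E'
from h import *
print(state()["qpos"]); d,w=go([.4019,.2937,.11],Rd(D(7.4))); go([.4019,.2937,.047],Rd(D(7.4)))
E
```

```text
[ 4.09519901e-01  2.53824480e-01  1.46233796e+00 -2.10321130e-04
  1.42614860e+00 -1.24668189e+00]
travel [0.0092, -0.0103, 0.1911] turn [-0.0004, -0.0006, -0.0437] rows 3.8
travel [0.0091, -0.0102, 0.2541] turn [-0.0004, -0.0006, -0.0437] rows 5.1
```

```bash
python3 -m creep '[{"travel":[0.003,-0.003,0.045],"turn":[0,0,-0.044],"grip":-0.2},{"travel":[0.006,-0.007,0.09],"turn":[0,0,-0.044],"grip":-0.2},{"travel":[0.009,-0.0103,0.135],"turn":[0,0,-0.044],"grip":-0.2},{"travel":[0.0092,-0.0103,0.18],"turn":[0,0,-0.044],"grip":-0.2},{"travel":[0.0092,-0.0103,0.22],"turn":[0,0,-0.044],"grip":-0.2},{"travel":[0.0092,-0.0103,0.254],"turn":[0,0,-0.044],"grip":-0.2},{"travel":[0.0092,-0.0103,0.254],"turn":[0,0,-0.044],"grip":-0.2},{"travel":[0.0092,-0.0103,0.254],"turn":[0,0,-0.044],"grip":0.6},{"travel":[0.0092,-0.0103,0.254],"turn":[0,0,-0.044],"grip":1},{"travel":[0.0092,-0.0103,0.254],"turn":[0,0,-0.044],"grip":1},{"travel":[0.0092,-0.0103,0.254],"turn":[0,0,-0.044],"grip":1}]' 12
python3 - <<'E'
from h import *
go(W(0,.14,.15),Rd(PSI-np.pi/2)); go(W(0,.14,.0425),Rd(PSI-np.pi/2))
E
```

```text
clock: 13.7
tool_pos: [0.403, 0.2949, 0.0489]
orientation: [-0.204, 3.132, 0.001]
ft_force: [-0.8, -2.1, 7.5]
gripper_width: 0.0298
grasp_force: 12.0
travel [-0.1025, -0.1689, -0.1009] turn [0.0028, 0.0018, 1.6088] rows 10.7
travel [-0.1022, -0.169, 0.0066] turn [0.0028, 0.0018, 1.6088] rows 10.7
```

```bash
python3 -m creep '[{"travel":[0,0,-0.03],"turn":[0,0,0],"grip":1},{"travel":[0,0,-0.07],"turn":[0,0,0],"grip":1},{"travel":[0,0,-0.1],"turn":[0,0,0.15],"grip":1},{"travel":[-0.02,-0.03,-0.1],"turn":[0,0,0.3],"grip":1},{"travel":[-0.04,-0.06,-0.1],"turn":[0,0,0.45],"grip":1},{"travel":[-0.06,-0.09,-0.1],"turn":[0,0,0.6],"grip":1},{"travel":[-0.075,-0.12,-0.1],"turn":[0,0,0.75],"grip":1},{"travel":[-0.09,-0.145,-0.1],"turn":[0,0,0.9],"grip":1},{"travel":[-0.1022,-0.1689,-0.1],"turn":[0,0,1.05],"grip":1},{"travel":[-0.1022,-0.1689,-0.1],"turn":[0,0,1.2],"grip":1},{"travel":[-0.1022,-0.1689,-0.1],"turn":[0,0,1.35],"grip":1},{"travel":[-0.1022,-0.1689,-0.1],"turn":[0,0,1.5],"grip":1}]'
python3 - <<'E'
from h import *
go(W(0,.14,.0425),Rd(PSI-np.pi/2))
w=cam("wrist");cv2.imwrite("pics/w8.png",w["pixels"])
E
```

```text
clock: 14.9
tool_pos: [0.5255, 0.1403, 0.148]
orientation: [1.995, 2.426, 0.001]
ft_force: [-0.3, 0.4, 0.0]
gripper_width: 0.0301
grasp_force: 12.0
travel [0.0002, 0.0007, 0.1055] turn [0.0009, 0.0001, 0.1021] rows 2.1
```

View pics/w8.png

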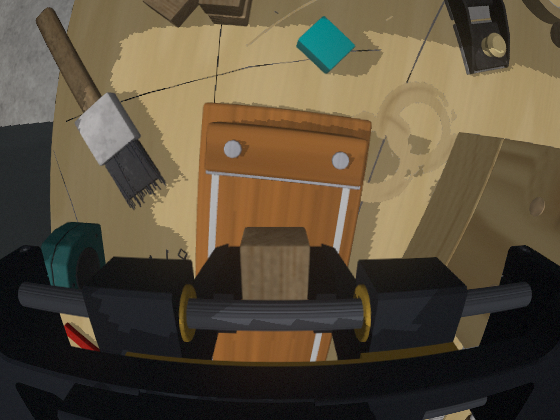

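The wrist view shows the block held squarely over the bed's middle. The stop's top face edge runs from (208,172) to (360,187) and its bolts are at (232,149) and (340,160).

```bash
python3 - <<'E'
from h import *
w=cam("wrist")
for u,v,z in ((210,172,.06),(358,187,.06),(232,149,.062),(340,160,.062),(204,200,.02),(361,205,.02)): print(u,v,inP(onz(w,u,v,z)).round(4))
E
```

```text
210 172 [-0.0479  0.1692  0.06  ]
358 187 [0.054  0.1685 0.06  ]
232 149 [-0.0337  0.1862  0.062 ]
340 160 [0.0383 0.1859 0.062 ]
204 200 [-0.0592  0.1381  0.02  ]
361 205 [0.0706 0.1461 0.02  ]
```

```bash
python3 - <<'E'
from h import *
go(W(.003,.147,.0415),Rd(PSI-np.pi/2))
E
python3 -m creep '[{"travel":[0.003,0.002,0.03],"turn":[0,0,0.1],"grip":1},{"travel":[0.007,0.0035,0.06],"turn":[0,0,0.102],"grip":1},{"travel":[0.0072,0.0037,0.085],"turn":[0,0,0.102],"grip":1},{"travel":[0.0072,0.0037,0.098],"turn":[0,0,0.102],"grip":1},{"travel":[0.0072,0.0037,0.1045],"turn":[0,0,0.102],"grip":1},{"travel":[0.0072,0.0037,0.1045],"turn":[0,0,0.102],"grip":1}]'
python3 - <<'E'
from h import *
go(W(.003,.147,.0415),Rd(PSI-np.pi/2))
E
```

```text
travel [0.0066, 0.0045, 0.1064] turn [0.001, 0.0001, 0.1073] rows 2.1
clock: 15.6
tool_pos: [0.5278, 0.1483, 0.0432]
orientation: [2.106, 2.331, 0.0]
ft_force: [-0.4, 0.2, 0.5]
gripper_width: 0.0302
grasp_force: 12.0
travel [-0.0005, 0.0008, 0.0017] turn [0.0004, 0.0001, 0.0088] rows 0.1
```

```bash
python3 -m creep '[{"travel":[0,0,0.0025],"turn":[0,0,0.008],"grip":1},{"travel":[0,0,0.0025],"turn":[0,0,0.008],"grip":1},{"travel":[0,0,0.0025],"turn":[0,0,0.008],"grip":0},{"travel":[0,0,0.0025],"turn":[0,0,0.008],"grip":0},{"travel":[0,0,-0.03],"turn":[0,0,0.008],"grip":0},{"travel":[0,0,-0.08],"turn":[0,0,0.008],"grip":0},{"travel":[0.03,-0.02,-0.12],"turn":[0,0,0.008],"grip":0},{"travel":[0.06,-0.04,-0.15],"turn":[0,0,0.008],"grip":0},{"travel":[0.09,-0.06,-0.18],"turn":[0,0,0.008],"grip":0},{"travel":[0.12,-0.075,-0.21],"turn":[0,0,0.008],"grip":0},{"travel":[0.14,-0.085,-0.24],"turn":[0,0,0.008],"grip":0},{"travel":[0.14,-0.085,-0.24],"turn":[0,0,0.008],"grip":0}]'
python3 - <<'E'
from h import *
w=cam("wrist");np.save("w9.npy",w,allow_pickle=True);print(st()[1])
for p in ((.402,.294,.03),(.456,.3,.05),(.443,.352,.05),W(.003,.147,.045)): print(proj(w,p).round(0))
c=proj(w,[.43,.31,.04]).astype(int);x0=c[0]-130;y0=max(0,c[1]-110);print(x0,y0)
im=crop(w,x0,x0+260,y0,y0+195,3);cv2.imwrite("pics/w9.png",im)
E
```

```text
clock: 16.8
tool_pos: [0.4288, 0.2814, 0.2868]
orientation: [2.112, 2.322, 0.011]
ft_force: [0.8, -1.3, -0.5]
gripper_width: 0.0443
grasp_force: 0.0
[0.42901161 0.28008361 0.28423899]
[252. 164.]
[299. 166.]
[292. 119.]
[340. 286.]
146 43
```

View pics/w9.png

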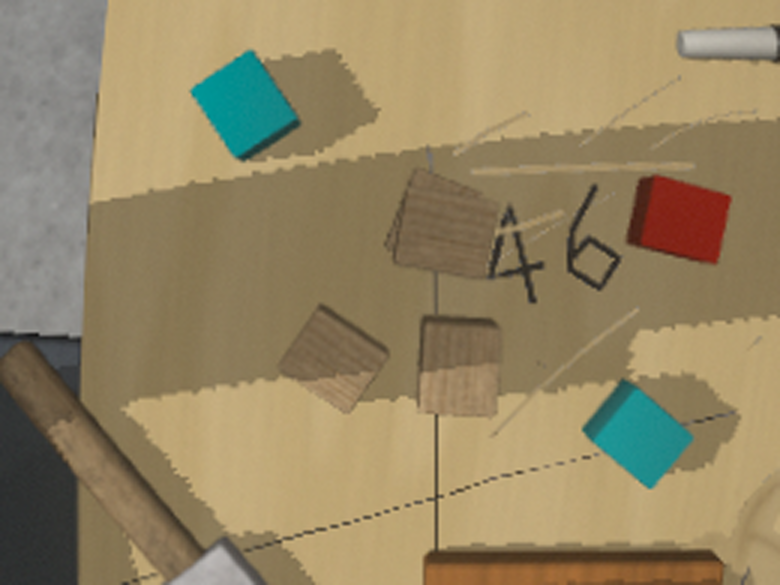

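The crop shows A's lower block at (334,360), turned about 35°. B's top is at (460,372) and C's top at (447,225). The look-alikes are turquoise (245,105; 640,433) and red (682,220). From here I'll work from masks, so I'll check that colour separates the pine from the bench.

```bash
python3 - <<'E'
from h import *
w=np.load("w9.npy",allow_pickle=True).item(); im=w["pixels"]; L=cv2.cvtColor(im,cv2.COLOR_BGR2LAB); H=cv2.cvtColor(im,cv2.COLOR_BGR2HSV)
for n,x,y in (("A sh",330,350),("A lit",340,392),("B sh",460,350),("B lit",460,390),("C sh",450,220),("C side",395,235),("B side",460,322),("bench sh",550,320),("bench lit",300,440),("bench sh2",200,300),("brush",80,400),("bed",560,570)):
    px_=slice(43+y//3-1,43+y//3+2),slice(146+x//3-1,146+x//3+2); print(n,H[px_].reshape(-1,3).mean(0).round(),L[px_].reshape(-1,3).mean(0).round())
F=dict(A=([(322,306),(388,352),(348,412),(279,370)],.027),B=([(421,330),(500,333),(498,417),(418,413)],.05),C=([(417,172),(500,203),(488,278),(393,262)],.05))
for n,(q,z) in F.items():
    P=np.array([onz(w,146+x/3,43+y/3,z)[:2] for x,y in q]); l=[np.linalg.norm(P[i]-P[(i+1)%4])*1000 for i in range(4)]
    e=P[1]-P[0]; f=P[2]-P[1]
    print(n,P.mean(0).round(4),np.round(l,1),np.degrees(np.arctan2(e[1],e[0])).round(1),np.degrees(np.arctan2(f[1],f[0])).round(1))
E
```

```text
A sh [ 17.  96. 120.] [112. 131. 146.]
A lit [ 17. 100. 163.] [148. 133. 152.]
B sh [ 17.  94. 121.] [114. 132. 145.]
B lit [ 17.  94. 161.] [148. 132. 150.]
C sh [ 17.  98. 118.] [110. 131. 146.]
C side [ 17.  92. 107.] [100. 131. 143.]
B side [18. 99. 85.] [ 80. 130. 142.]
bench sh [ 20.  96. 138.] [132. 129. 150.]
bench lit [ 20.  97. 191.] [177. 130. 156.]
bench sh2 [ 20.  96. 135.] [129. 129. 149.]
brush [20. 94. 88.] [ 84. 129. 142.]
bed [ 15. 165. 154.] [123. 143. 163.]
A [0.4083 0.2954] [32.1 29.2 32.6 31.1] -30.0 -118.1
B [0.4565 0.2981] [29.8 32.3 30.7 31.7] 3.7 -84.7
C [0.4472 0.352 ] [32.7 28.5 35.8 34.8] -14.5 -93.0
```

```bash
cat >> h.py <<'E'
def blobs(c,z,box,vmin=0,n=6):
    """pine-hued blobs inside world box (x0,x1,y0,y1), as min-area rects on plane z"""
    im=cv2.GaussianBlur(c["pixels"],(3,3),0).astype(np.float32)/255
    h=cv2.cvtColor(im,cv2.COLOR_BGR2HSV); m=((h[...,0]>29)&(h[...,0]<37.2)&(h[...,1]>.3)&(h[...,1]<.5)&(h[...,2]>vmin)).astype(np.uint8)
    m=cv2.morphologyEx(m,cv2.MORPH_OPEN,np.ones((3,3)));m=cv2.morphologyEx(m,cv2.MORPH_CLOSE,np.ones((3,3)))
    out=[]
    for k in cv2.findContours(m,cv2.RETR_EXTERNAL,cv2.CHAIN_APPROX_NONE)[0]:
        if cv2.contourArea(k)<60: continue
        P=np.array([onz(c,*q[0],z)[:2] for q in k],np.float32); r=cv2.minAreaRect(P)
        if box[0]<r[0][0]<box[1] and box[2]<r[0][1]<box[3]: out.append((np.round(r[0],4),np.round(np.array(r[1])*1000,1),round(r[2],1),k.mean(0)[0].round().tolist()))
    return out[:n]
HB=(.34,.52,.24,.42)
E
python3 - <<'E'
from h import *
for f in ("w9.npy","w6.npy"):
    w=np.load(f,allow_pickle=True).item(); print(f)
    for z in (.027,.05): print(z,*blobs(w,z,HB),sep="\n  ")
E
```

```text
w9.npy
0.027
  (array([0.4576, 0.2979]), array([31.8, 38.9]), 2.3, [298.0, 165.0])
  (array([0.4076, 0.2958]), array([31.2, 34.9]), 60.1, [256.0, 162.0])
  (array([0.4457, 0.3541]), array([37.4, 40.5]), 83.5, [294.0, 118.0])
0.05
  (array([0.4554, 0.301 ]), array([30. , 36.5]), 2.3, [298.0, 165.0])
  (array([0.4084, 0.2991]), array([29.3, 32.9]), 60.1, [256.0, 162.0])
  (array([0.4442, 0.3539]), array([35.2, 38.1]), 83.5, [294.0, 118.0])
w6.npy
0.027
  (array([0.4584, 0.2994]), array([39.6, 36.5]), 1.9, [266.0, 211.0])
  (array([0.447 , 0.3521]), array([37.2, 47.9]), 79.2, [309.0, 206.0])
  (array([0.4057, 0.2949]), array([37.7, 41.7]), 87.7, [265.0, 170.0])
0.05
  (array([0.4516, 0.2994]), array([37.4, 34.4]), 1.9, [266.0, 211.0])
  (array([0.4409, 0.3491]), array([35.1, 45.2]), 79.2, [309.0, 206.0])
  (array([0.4019, 0.2952]), array([35.6, 39.3]), 87.7, [265.0, 170.0])
```

```bash
python3 - <<'E'
from h import *
go([.408,.2953,.07],Rd(D(-30)));go([.408,.2953,.0225],Rd(D(-30)))
E
```

```text
travel [0.0169, -0.0203, 0.2142] turn [0.0037, 0.0009, -0.9539] rows 6.4
travel [0.0169, -0.0204, 0.2617] turn [0.0037, 0.0009, -0.9539] rows 6.4
```

```bash
python3 -m creep '[{"travel":[0.005,-0.006,0.04],"turn":[0,0,-0.15],"grip":0.1},{"travel":[0.01,-0.012,0.08],"turn":[0,0,-0.3],"grip":0.1},{"travel":[0.0169,-0.02,0.11],"turn":[0,0,-0.45],"grip":0.1},{"travel":[0.0169,-0.0203,0.14],"turn":[0,0,-0.6],"grip":0.1},{"travel":[0.0169,-0.0203,0.16],"turn":[0,0,-0.75],"grip":0.1},{"travel":[0.0169,-0.0203,0.18],"turn":[0.002,0,-0.9],"grip":0.1},{"travel":[0.0169,-0.0203,0.19],"turn":[0.003,0,-0.954],"grip":0.1},{"travel":[0.0169,-0.0203,0.19],"turn":[0.003,0,-0.954],"grip":0.1}]'
python3 - <<'E'
from h import *
go([.408,.2953,.0225],Rd(D(-30)))
E
```

```text
clock: 17.65
tool_pos: [0.4066, 0.2929, 0.0904]
orientation: [-0.816, -3.028, 0.008]
ft_force: [-0.0, -0.2, -0.3]
gripper_width: 0.0399
grasp_force: 0.0
travel [-0.0003, 0.0033, 0.0678] turn [-0.0065, -0.0042, -0.0028] rows 1.4
```

```bash
python3 -m creep '[{"travel":[0,0.0025,0.03],"turn":[-0.005,-0.003,0],"grip":0.1},{"travel":[0,0.0025,0.055],"turn":[-0.005,-0.003,0],"grip":0.1},{"travel":[0,0.0025,0.0675],"turn":[-0.005,-0.003,0],"grip":0.1},{"travel":[0,0.0025,0.0675],"turn":[-0.005,-0.003,0],"grip":0.1},{"travel":[0,0.0025,0.0675],"turn":[-0.005,-0.003,0],"grip":1},{"travel":[0,0.0025,0.0675],"turn":[-0.005,-0.003,0],"grip":1},{"travel":[0,0.0025,0.0675],"turn":[-0.005,-0.003,0],"grip":1},{"travel":[0,0.0025,0.0675],"turn":[-0.005,-0.003,0],"grip":1},{"travel":[0,0.0025,0.03],"turn":[-0.005,-0.003,0],"grip":1},{"travel":[0,0.0025,-0.01],"turn":[-0.005,-0.003,0],"grip":1},{"travel":[0,0.0025,-0.05],"turn":[-0.005,-0.003,0],"grip":1}]'
python3 - <<'E'
from h import *
go(W(.003,.109,.12),Rd(PSI-np.pi/2));go(W(.003,.109,.0405),Rd(PSI-np.pi/2))
E
```

```text
clock: 18.75
tool_pos: [0.4085, 0.2963, 0.1444]
orientation: [0.816, 3.032, 0.003]
ft_force: [0.4, 0.4, 0.0]
gripper_width: 0.0297
grasp_force: 12.0
travel [-0.2004, -0.0991, 0.0245] turn [0.0029, 0.0003, 0.9526] rows 6.4
travel [-0.2003, -0.0993, 0.104] turn [0.0029, 0.0003, 0.9526] rows 6.4
```

```bash
python3 -m creep '[{"travel":[-0.03,-0.015,0],"turn":[0.003,0,0.15],"grip":1},{"travel":[-0.065,-0.032,0],"turn":[0.003,0,0.3],"grip":1},{"travel":[-0.1,-0.05,0],"turn":[0.003,0,0.45],"grip":1},{"travel":[-0.135,-0.067,0],"turn":[0.003,0,0.6],"grip":1},{"travel":[-0.17,-0.084,0],"turn":[0.003,0,0.75],"grip":1},{"travel":[-0.2,-0.099,0],"turn":[0.003,0,0.9],"grip":1},{"travel":[-0.2004,-0.0991,0.02],"turn":[0.003,0,0.953],"grip":1},{"travel":[-0.2004,-0.0991,0.05],"turn":[0.003,0,0.953],"grip":1},{"travel":[-0.2004,-0.0991,0.08],"turn":[0.003,0,0.953],"grip":1},{"travel":[-0.2004,-0.0991,0.095],"turn":[0.003,0,0.953],"grip":1},{"travel":[-0.2004,-0.0991,0.095],"turn":[0.003,0,0.953],"grip":1}]'
python3 - <<'E'
from h import *
go(W(.003,.109,.042),Rd(PSI-np.pi/2))
E
```

```text
clock: 19.85
tool_pos: [0.532, 0.1102, 0.0466]
orientation: [-2.116, -2.32, 0.003]
ft_force: [-0.4, -0.1, -0.4]
gripper_width: 0.0301
grasp_force: 12.0
travel [-0.0002, 0.0002, 0.0046] turn [-0.0022, 0.0, -0.0005] rows 0.1
```

```bash
python3 -m creep '[{"travel":[0,0,0.0045],"turn":[-0.002,0,0],"grip":1},{"travel":[0,0,0.0045],"turn":[-0.002,0,0],"grip":0},{"travel":[0,0,0.0045],"turn":[-0.002,0,0],"grip":0},{"travel":[0,0,-0.03],"turn":[-0.002,0,0],"grip":0},{"travel":[0,0,-0.08],"turn":[-0.002,0,0],"grip":0},{"travel":[0.03,-0.015,-0.11],"turn":[-0.002,0,0],"grip":0},{"travel":[0.065,-0.03,-0.14],"turn":[-0.002,0,0],"grip":0},{"travel":[0.1,-0.05,-0.17],"turn":[-0.002,0,0],"grip":0},{"travel":[0.135,-0.067,-0.2],"turn":[-0.002,0,0],"grip":0},{"travel":[0.179,-0.086,-0.23],"turn":[-0.002,0,0],"grip":0},{"travel":[0.179,-0.086,-0.24],"turn":[-0.002,0,0],"grip":0},{"travel":[0.179,-0.086,-0.24],"turn":[-0.002,0,0],"grip":0}]'
cat > look.py <<'E'
from h import *
w=cam("wrist");print(st()[1].round(4))
for z in (.025,.05): print(z,*blobs(w,z,HB),sep="\n  ")
t=cam("top"); print("bed",[(inP([*r[0],.045]).round(4)[:2].tolist(),r[1].tolist(),r[2]) for r in blobs(w,.045,(.4,.65,-.2,.25),n=9)],"top",[(inP([*r[0],.045]).round(4)[:2].tolist(),r[1].tolist()) for r in blobs(t,.045,(.45,.62,-.2,.22),n=9)])
E
python3 look.py
```

```text
clock: 21.05
tool_pos: [0.4302, 0.2818, 0.29]
orientation: [2.112, 2.321, 0.008]
ft_force: [-0.1, 0.7, -0.3]
gripper_width: 0.0441
grasp_force: 0.0
[0.4304 0.2808 0.2883]
0.025
  (array([0.458 , 0.2975]), array([32.5, 39.2]), 2.7, [297.0, 164.0])
  (array([0.4459, 0.3541]), array([38.1, 40.2]), 84.1, [292.0, 118.0])
0.05
  (array([0.4557, 0.3009]), array([30.4, 36.7]), 2.7, [297.0, 164.0])
  (array([0.4444, 0.3539]), array([35.7, 37.7]), 84.1, [292.0, 118.0])
bed [([-0.0053, 0.1887], [36.9, 35.2], 4.3)] top [([0.0013, 0.129], [29.8, 72.5])]
```

```bash
python3 - <<'E'
from h import *
go([.4557,.2993,.047],Rd(D(-87)))
E
```

```text
travel [0.0168, 0.0264, 0.2404] turn [0.002, 0.0005, 0.0395] rows 4.8
```

```bash
python3 -m creep '[{"travel":[0.008,0.013,0.045],"turn":[0.002,0,0.04],"grip":0},{"travel":[0.0168,0.0264,0.09],"turn":[0.002,0,0.04],"grip":0},{"travel":[0.0168,0.0264,0.135],"turn":[0.002,0,0.04],"grip":0},{"travel":[0.0168,0.0264,0.175],"turn":[0.002,0,0.04],"grip":0},{"travel":[0.0168,0.0264,0.2],"turn":[0.002,0,0.04],"grip":0},{"travel":[0.0168,0.0264,0.2],"turn":[0.002,0,0.04],"grip":0},{"travel":[0.0168,0.0264,0.2],"turn":[0.002,0,0.04],"grip":0}]'
python3 - <<'E'
from h import *
go([.4557,.2993,.047],Rd(D(-87)))
E
```

```text
clock: 21.85
tool_pos: [0.456, 0.2992, 0.088]
orientation: [2.164, 2.277, -0.001]
ft_force: [1.0, -0.4, -0.1]
gripper_width: 0.0445
grasp_force: 0.0
travel [0.0002, -0.0003, 0.041] turn [-0.0003, 0.0005, -0.0015] rows 0.8
```

```bash
python3 -m creep '[{"travel":[0,0,0.025],"turn":[0,0,0],"grip":0},{"travel":[0,0,0.04],"turn":[0,0,0],"grip":0},{"travel":[0,0,0.04],"turn":[0,0,0],"grip":0},{"travel":[0,0,0.04],"turn":[0,0,0],"grip":1},{"travel":[0,0,0.04],"turn":[0,0,0],"grip":1},{"travel":[0,0,0.04],"turn":[0,0,0],"grip":1},{"travel":[0,0,0.04],"turn":[0,0,0],"grip":1},{"travel":[0,0,0.01],"turn":[0,0,0],"grip":1},{"travel":[0,0,-0.03],"turn":[0,0,0],"grip":1},{"travel":[0,0,-0.06],"turn":[0,0,0],"grip":1},{"travel":[0,0,-0.06],"turn":[0,0,0],"grip":1}]'
python3 - <<'E'
from h import *
go(W(.003,.071,.12),Rd(PSI-np.pi/2));go(W(.003,.071,.042),Rd(PSI-np.pi/2))
E
```

```text
clock: 22.95
tool_pos: [0.4573, 0.3006, 0.1523]
orientation: [2.16, 2.276, 0.012]
ft_force: [-0.2, -0.3, -1.0]
gripper_width: 0.0298
grasp_force: 12.0
travel [-0.2322, 0.0661, 0.0323] turn [0.0081, -0.0022, -0.0402] rows 4.9
travel [-0.2324, 0.0654, 0.1103] turn [0.0081, -0.0022, -0.0402] rows 5.3
```

```bash
python3 -m creep '[{"travel":[-0.045,0.013,0],"turn":[0,0,-0.04],"grip":1},{"travel":[-0.09,0.026,0],"turn":[0,0,-0.04],"grip":1},{"travel":[-0.135,0.039,0],"turn":[0,0,-0.04],"grip":1},{"travel":[-0.18,0.052,0],"turn":[0,0,-0.04],"grip":1},{"travel":[-0.22,0.064,0],"turn":[0,0,-0.04],"grip":1},{"travel":[-0.232,0.066,0.03],"turn":[0,0,-0.04],"grip":1},{"travel":[-0.232,0.066,0.06],"turn":[0,0,-0.04],"grip":1},{"travel":[-0.232,0.066,0.09],"turn":[0,0,-0.04],"grip":1},{"travel":[-0.232,0.066,0.1],"turn":[0,0,-0.04],"grip":1},{"travel":[-0.232,0.066,0.1],"turn":[0,0,-0.04],"grip":1}]'
python3 - <<'E'
from h import *
go(W(.003,.071,.042),Rd(PSI-np.pi/2))
E
```

```text
clock: 23.95
tool_pos: [0.533, 0.0716, 0.0469]
orientation: [-2.116, -2.32, 0.002]
ft_force: [1.1, 0.1, 0.7]
gripper_width: 0.0301
grasp_force: 12.0
travel [0.0004, 0.0026, 0.0049] turn [-0.0022, -0.0001, -0.0003] rows 0.1
```

```bash
python3 -m creep '[{"travel":[0,0.0025,0.0048],"turn":[-0.002,0,0],"grip":1},{"travel":[0,0.0025,0.0048],"turn":[-0.002,0,0],"grip":0},{"travel":[0,0.0025,0.0048],"turn":[-0.002,0,0],"grip":0},{"travel":[0,0.0025,-0.03],"turn":[-0.002,0,0],"grip":0},{"travel":[0,0,-0.08],"turn":[-0.002,0,0],"grip":0},{"travel":[0.035,-0.015,-0.11],"turn":[-0.002,0,0],"grip":0},{"travel":[0.075,-0.03,-0.14],"turn":[-0.002,0,0],"grip":0},{"travel":[0.115,-0.045,-0.17],"turn":[-0.002,0,0],"grip":0},{"travel":[0.155,-0.06,-0.2],"turn":[-0.002,0,0],"grip":0},{"travel":[0.195,-0.08,-0.22],"turn":[-0.002,0,0],"grip":0},{"travel":[0.217,-0.085,-0.24],"turn":[-0.002,0,0],"grip":0},{"travel":[0.217,-0.085,-0.24],"turn":[-0.002,0,0],"grip":0}]'
python3 look.py
```

```text
clock: 25.15
tool_pos: [0.4283, 0.2825, 0.2913]
orientation: [2.109, 2.322, 0.012]
ft_force: [0.1, -0.1, -0.5]
gripper_width: 0.0441
grasp_force: 0.0
[0.4287 0.2809 0.2893]
0.025
  (array([0.4579, 0.299 ]), array([30.6, 34.7]), 5.7, [298.0, 164.0])
  (array([0.4467, 0.3533]), array([37.6, 39.8]), 79.6, [293.0, 119.0])
0.05
  (array([0.4555, 0.3024]), array([28.6, 32.5]), 5.7, [298.0, 164.0])
  (array([0.445 , 0.3532]), array([35.2, 37.3]), 79.6, [293.0, 119.0])
bed [([0.0018, 0.0631], [33.2, 18.8], 2.2), ([-0.0038, 0.1872], [41.8, 42.6], 8.5)] top [([0.0018, 0.1104], [29.8, 109.9])]
```

```bash
python3 - <<'E'
from h import *
go([.4579,.2983,.065],Rd(D(-84.5)))
E
```

```text
travel [0.0158, 0.0299, 0.223] turn [0.003, 0.0004, -0.0029] rows 4.5
```

```bash
python3 -m creep '[{"travel":[0.008,0.015,0.045],"turn":[0.002,0,0],"grip":0},{"travel":[0.0158,0.03,0.09],"turn":[0.002,0,0],"grip":0},{"travel":[0.0158,0.03,0.135],"turn":[0.002,0,0],"grip":0},{"travel":[0.0158,0.03,0.175],"turn":[0.002,0,0],"grip":0},{"travel":[0.0158,0.03,0.21],"turn":[0.002,0,0],"grip":0},{"travel":[0.0158,0.03,0.22],"turn":[0.002,0,0],"grip":0},{"travel":[0.0158,0.03,0.22],"turn":[0.002,0,0],"grip":0},{"travel":[0.0158,0.03,0.22],"turn":[0.002,0,0],"grip":0}]'
python3 - <<'E'
from h import *
go([.4579,.2983,.0225],Rd(D(-84.5)))
E
```

```text
clock: 26.05
tool_pos: [0.4589, 0.2981, 0.0692]
orientation: [2.117, 2.32, 0.003]
ft_force: [0.4, 0.4, 0.8]
gripper_width: 0.0444
grasp_force: 0.0
travel [0.0003, -0.001, 0.0467] turn [0.0021, -0.0002, -0.0047] rows 0.9
```

```bash
python3 -m creep '[{"travel":[0,-0.001,0.03],"turn":[0.002,0,0],"grip":0},{"travel":[0,-0.001,0.0465],"turn":[0.002,0,0],"grip":0},{"travel":[0,-0.001,0.0465],"turn":[0.002,0,0],"grip":0},{"travel":[0,-0.001,0.0465],"turn":[0.002,0,0],"grip":1},{"travel":[0,-0.001,0.0465],"turn":[0.002,0,0],"grip":1},{"travel":[0,-0.001,0.0465],"turn":[0.002,0,0],"grip":1},{"travel":[0,-0.001,0.0465],"turn":[0.002,0,0],"grip":1},{"travel":[0,0,0.01],"turn":[0.002,0,0],"grip":1},{"travel":[0,0,-0.03],"turn":[0.002,0,0],"grip":1},{"travel":[0,0,-0.07],"turn":[0.002,0,0],"grip":1},{"travel":[0,0,-0.07],"turn":[0.002,0,0],"grip":1},{"travel":[0,0,-0.07],"turn":[0.002,0,0],"grip":1}]'
python3 - <<'E'
from h import *
go(W(.003,.033,.12),Rd(PSI-np.pi/2))
E
```

```text
clock: 27.25
tool_pos: [0.4581, 0.2985, 0.1387]
orientation: [-2.117, -2.321, -0.0]
ft_force: [0.5, -0.1, -1.3]
gripper_width: 0.0298
grasp_force: 12.0
travel [-0.2704, 0.0564, 0.0187] turn [0.0002, -0.0003, -0.0002] rows 5.5
```

```bash
python3 -m creep '[{"travel":[-0.045,0.01,0],"turn":[0,0,0],"grip":1},{"travel":[-0.09,0.019,0],"turn":[0,0,0],"grip":1},{"travel":[-0.135,0.028,0],"turn":[0,0,0],"grip":1},{"travel":[-0.18,0.038,0],"turn":[0,0,0],"grip":1},{"travel":[-0.225,0.048,0],"turn":[0,0,0],"grip":1},{"travel":[-0.265,0.0564,0],"turn":[0,0,0],"grip":1},{"travel":[-0.2704,0.0564,0.02],"turn":[0,0,0],"grip":1},{"travel":[-0.2704,0.0564,0.05],"turn":[0,0,0],"grip":1},{"travel":[-0.2704,0.0564,0.08],"turn":[0,0,0],"grip":1},{"travel":[-0.2704,0.0564,0.092],"turn":[0,0,0],"grip":1},{"travel":[-0.2704,0.0564,0.092],"turn":[0,0,0],"grip":1}]'
python3 - <<'E'
from h import *
go(W(.003,.033,.042),Rd(PSI-np.pi/2))
E
```

```text
clock: 28.35
tool_pos: [0.5378, 0.0344, 0.0442]
orientation: [-2.114, -2.318, 0.006]
ft_force: [-0.5, -0.1, -0.3]
gripper_width: 0.0301
grasp_force: 12.0
travel [-0.0001, 0.0013, 0.0022] turn [-0.0054, -0.0006, -0.0004] rows 0.1
```

```bash
python3 -m creep '[{"travel":[0,0.001,0.0022],"turn":[-0.005,0,0],"grip":1},{"travel":[0,0.001,0.0022],"turn":[-0.005,0,0],"grip":0},{"travel":[0,0.001,0.0022],"turn":[-0.005,0,0],"grip":0},{"travel":[0,0.001,-0.03],"turn":[-0.005,0,0],"grip":0},{"travel":[0,0,-0.08],"turn":[-0.005,0,0],"grip":0},{"travel":[0.04,-0.01,-0.11],"turn":[-0.005,0,0],"grip":0},{"travel":[0.085,-0.025,-0.13],"turn":[-0.005,0,0],"grip":0},{"travel":[0.13,-0.04,-0.15],"turn":[-0.005,0,0],"grip":0},{"travel":[0.175,-0.055,-0.17],"turn":[-0.005,0,0],"grip":0},{"travel":[0.22,-0.07,-0.2],"turn":[-0.005,0,0],"grip":0},{"travel":[0.26,-0.08,-0.22],"turn":[-0.005,0,0],"grip":0},{"travel":[0.2745,-0.084,-0.24],"turn":[-0.005,0,0],"grip":0}]'
python3 -m creep '[{"travel":[0,0,0],"turn":[0,0,0],"grip":0},{"travel":[0,0,0],"turn":[0,0,0],"grip":0},{"travel":[0,0,0],"turn":[0,0,0],"grip":0}]' | head -2
python3 look.py
python3 - <<'E'
from h import *
go([.445,.351,.088],Rd(D(-89)))
# top-only C outline: brighter threshold to drop dark side faces
w=cam("wrist")
for v in (.42,.44,.46): print(v,blobs(w,.05,HB,vmin=v))
E
```

```text
clock: 29.55
tool_pos: [0.4285, 0.3025, 0.2877]
orientation: [2.112, 2.322, 0.006]
ft_force: [0.0, -0.3, -0.8]
gripper_width: 0.044
grasp_force: 0.0
clock: 29.85
tool_pos: [0.4304, 0.2989, 0.2849]
[0.4305 0.2988 0.2849]
0.025
  (array([0.4457, 0.3536]), array([39. , 40.2]), 85.1, [292.0, 133.0])
0.05
  (array([0.4443, 0.3546]), array([36.5, 37.6]), 85.1, [292.0, 133.0])
bed [([0.0021, 0.0627], [33.5, 57.5], 5.3), ([-0.0069, 0.1985], [36.7, 45.5], 8.2)] top [([0.002, 0.0921], [29.9, 149.7])]
travel [0.0507, 0.0188, 0.1969] turn [0.0016, 0.0009, 0.0731] rows 4.1
0.42 [(array([0.4462, 0.354 ]), array([35.7, 34.2]), 84.1, [292.0, 132.0])]
0.44 [(array([0.4464, 0.3541]), array([35.9, 33.7]), 85.0, [292.0, 133.0])]
0.46 [(array([0.4467, 0.3542]), array([35.2, 32.1]), 84.1, [293.0, 133.0])]
```

```bash
python3 - <<'E'
from h import *
w=np.load("w6.npy",allow_pickle=True).item()
for v in (.3,.34,.38,.42): print(v,blobs(w,.05,(.42,.5,.33,.38),vmin=v))
go([.4462,.3535,.088],Rd(D(-96)))
E
```

```text
0.3 [(array([0.4437, 0.3518]), array([31.9, 38.5]), 84.6, [310.0, 209.0])]
0.34 [(array([0.4444, 0.3516]), array([30.8, 37.3]), 84.2, [310.0, 209.0])]
0.38 [(array([0.4461, 0.3518]), array([29.7, 33.4]), 85.2, [310.0, 210.0])]
0.42 []
travel [0.053, 0.0201, 0.1971] turn [0.0019, 0.0006, 0.1952] rows 4.1
```

```bash
python3 -m creep '[{"travel":[0.018,0.007,0.04],"turn":[0.002,0,0.1],"grip":-0.2},{"travel":[0.036,0.014,0.08],"turn":[0.002,0,0.195],"grip":-0.2},{"travel":[0.0525,0.0195,0.12],"turn":[0.002,0,0.195],"grip":-0.2},{"travel":[0.0525,0.0195,0.16],"turn":[0.002,0,0.195],"grip":-0.2},{"travel":[0.0525,0.0195,0.197],"turn":[0.002,0,0.195],"grip":-0.2},{"travel":[0.0525,0.0195,0.215],"turn":[0.002,0,0.195],"grip":-0.2},{"travel":[0.0525,0.0195,0.237],"turn":[0.002,0,0.195],"grip":-0.2},{"travel":[0.0525,0.0195,0.237],"turn":[0.002,0,0.195],"grip":-0.2},{"travel":[0.0525,0.0195,0.237],"turn":[0.002,0,0.195],"grip":-0.2}]'
python3 - <<'E'
from h import *
go([.4458,.353,.047],Rd(D(-96)))
E
```

```text
clock: 30.9
tool_pos: [0.446, 0.3537, 0.0492]
orientation: [2.333, 2.103, 0.001]
ft_force: [0.4, 0.8, 0.7]
gripper_width: 0.053
grasp_force: 0.0
travel [-0.0007, -0.0001, 0.0022] turn [0.001, 0.0, 0.0011] rows 0.0
```

```bash
python3 -m creep '[{"travel":[-0.0007,0,0.002],"turn":[0,0,0],"grip":0.3},{"travel":[-0.0007,0,0.002],"turn":[0,0,0],"grip":1},{"travel":[-0.0007,0,0.002],"turn":[0,0,0],"grip":1},{"travel":[-0.0007,0,0.002],"turn":[0,0,0],"grip":1},{"travel":[-0.0007,0,0.002],"turn":[0,0,0],"grip":1},{"travel":[-0.0007,0,-0.03],"turn":[0,0,0],"grip":1},{"travel":[-0.0007,0,-0.07],"turn":[0,0,0],"grip":1},{"travel":[-0.0007,0,-0.1],"turn":[0,0,0],"grip":1},{"travel":[-0.0007,0,-0.1],"turn":[0,0,0],"grip":1},{"travel":[-0.0007,0,-0.1],"turn":[0,0,0],"grip":1}]'
python3 - <<'E'
from h import *
go(W(.003,-.005,.12),Rd(PSI-np.pi/2))
E
```

```text
clock: 31.9
tool_pos: [0.4453, 0.3533, 0.1487]
orientation: [2.332, 2.104, 0.002]
ft_force: [-0.2, -0.2, -0.2]
gripper_width: 0.0351
grasp_force: 12.0
travel [-0.3449, 0.1334, 0.0288] turn [0.0013, -0.0001, -0.1952] rows 7.4
```

```bash
python3 -m creep '[{"travel":[-0.045,0.017,0],"turn":[0,0,-0.1],"grip":1},{"travel":[-0.09,0.035,0],"turn":[0,0,-0.195],"grip":1},{"travel":[-0.135,0.052,0],"turn":[0,0,-0.195],"grip":1},{"travel":[-0.18,0.07,0],"turn":[0,0,-0.195],"grip":1},{"travel":[-0.225,0.087,0],"turn":[0,0,-0.195],"grip":1},{"travel":[-0.27,0.105,0],"turn":[0,0,-0.195],"grip":1},{"travel":[-0.31,0.12,0],"turn":[0,0,-0.195],"grip":1},{"travel":[-0.3449,0.1334,0.005],"turn":[0,0,-0.195],"grip":1},{"travel":[-0.3449,0.1334,0.04],"turn":[0,0,-0.195],"grip":1},{"travel":[-0.3449,0.1334,0.075],"turn":[0,0,-0.195],"grip":1},{"travel":[-0.3449,0.1334,0.1],"turn":[0,0,-0.195],"grip":1},{"travel":[-0.3449,0.1334,0.1],"turn":[0,0,-0.195],"grip":1}]'
python3 - <<'E'
from h import *
go(W(.003,-.005,.042),Rd(PSI-np.pi/2))
E
```

```text
clock: 33.1
tool_pos: [0.5405, -0.0031, 0.045]
orientation: [-2.113, -2.316, 0.005]
ft_force: [0.3, 0.3, 0.3]
gripper_width: 0.0348
grasp_force: 12.0
travel [-0.0006, 0.0021, 0.003] turn [-0.0063, -0.0024, -0.0006] rows 0.1
```

```bash
python3 -m creep '[{"travel":[0,0.002,0.003],"turn":[-0.006,-0.002,0],"grip":1},{"travel":[0,0.002,0.003],"turn":[-0.006,-0.002,0],"grip":0},{"travel":[0,0.002,0.003],"turn":[-0.006,-0.002,0],"grip":-0.2},{"travel":[0,0.002,-0.03],"turn":[-0.006,-0.002,0],"grip":-0.2},{"travel":[0,0,-0.08],"turn":[-0.006,-0.002,0],"grip":-0.2},{"travel":[0.045,-0.01,-0.1],"turn":[-0.006,-0.002,0],"grip":-0.2},{"travel":[0.09,-0.025,-0.12],"turn":[-0.006,-0.002,0],"grip":-0.2},{"travel":[0.135,-0.04,-0.14],"turn":[-0.006,-0.002,0],"grip":-0.2},{"travel":[0.18,-0.05,-0.16],"turn":[-0.006,-0.002,0],"grip":-0.2},{"travel":[0.225,-0.06,-0.18],"turn":[-0.006,-0.002,0],"grip":-0.2},{"travel":[0.27,-0.075,-0.2],"turn":[-0.006,-0.002,0],"grip":-0.2},{"travel":[0.3126,-0.084,-0.22],"turn":[-0.006,-0.002,0],"grip":-0.2}]'
python3 -m creep '[{"travel":[0,0,0],"turn":[0,0,0],"grip":-0.2},{"travel":[0,0,0],"turn":[0,0,0],"grip":-0.2},{"travel":[0,0,0],"turn":[0,0,0],"grip":-0.2}]' | head -2
python3 look.py
```

```text
clock: 34.3
tool_pos: [0.4296, 0.299, 0.2695]
orientation: [2.112, 2.316, 0.008]
ft_force: [0.3, 0.4, -0.3]
gripper_width: 0.0533
grasp_force: 0.0
clock: 34.6
tool_pos: [0.4312, 0.2965, 0.2673]
[0.4313 0.2963 0.2672]
0.025
  (array([0.4423, 0.3551]), array([34.5, 29.5]), 74.4, [288.0, 128.0])
0.05
  (array([0.441 , 0.3559]), array([32.2, 27.5]), 74.4, [288.0, 128.0])
bed [([0.0018, 0.0747], [33.2, 56.8], 5.6), ([0.0022, 0.2069], [35.6, 36.2], 4.1)] top [([0.0019, 0.0911], [30.2, 148.4]), ([0.0041, -0.0076], [29.6, 22.9])]
```

```bash
python3 - <<'E'
from h import *
go([.4423,.3547,.0225],Rd(D(-105.6)))
E
```

```text
travel [0.0578, 0.0145, 0.2446] turn [0.0067, 0.0014, 0.3624] rows 5.0
```

```bash
python3 -m creep '[{"travel":[0.018,0.005,0.04],"turn":[0.005,0,0.12],"grip":-0.1},{"travel":[0.036,0.01,0.08],"turn":[0.005,0,0.24],"grip":-0.1},{"travel":[0.0578,0.0145,0.11],"turn":[0.006,0.001,0.362],"grip":-0.1},{"travel":[0.0578,0.0145,0.15],"turn":[0.006,0.001,0.362],"grip":-0.1},{"travel":[0.0578,0.0145,0.19],"turn":[0.006,0.001,0.362],"grip":-0.1},{"travel":[0.0578,0.0145,0.22],"turn":[0.006,0.001,0.362],"grip":-0.1},{"travel":[0.0578,0.0145,0.243],"turn":[0.006,0.001,0.362],"grip":-0.1},{"travel":[0.0578,0.0145,0.243],"turn":[0.006,0.001,0.362],"grip":-0.1},{"travel":[0.0578,0.0145,0.243],"turn":[0.006,0.001,0.362],"grip":-0.1}]'
python3 - <<'E'
from h import *
go([.4423,.3547,.0225],Rd(D(-105.6)))
E
```

```text
clock: 35.6
tool_pos: [0.4424, 0.3554, 0.0251]
orientation: [2.501, 1.9, 0.002]
ft_force: [0.0, 0.1, 0.5]
gripper_width: 0.0486
grasp_force: 0.0
travel [-0.0007, 0.0001, 0.0026] turn [0.0013, -0.0003, 0.0011] rows 0.1
```

```bash
python3 -m creep '[{"travel":[-0.0007,0,0.0025],"turn":[0,0,0],"grip":0.3},{"travel":[-0.0007,0,0.0025],"turn":[0,0,0],"grip":1},{"travel":[-0.0007,0,0.0025],"turn":[0,0,0],"grip":1},{"travel":[-0.0007,0,0.0025],"turn":[0,0,0],"grip":1},{"travel":[-0.0007,0,0.0025],"turn":[0,0,0],"grip":1},{"travel":[-0.0007,0,-0.03],"turn":[0,0,0],"grip":1},{"travel":[-0.0007,0,-0.07],"turn":[0,0,0],"grip":1},{"travel":[-0.0007,0,-0.115],"turn":[0,0,0],"grip":1},{"travel":[-0.0007,0,-0.12],"turn":[0,0,0],"grip":1},{"travel":[-0.0007,0,-0.12],"turn":[0,0,0],"grip":1}]'
python3 - <<'E'
from h import *
go(W(.003,-.041,.12),Rd(PSI-np.pi/2))
b=cam("top");print([(inP([*r[0],.045]).round(4)[:2].tolist(),r[1].tolist()) for r in blobs(b,.045,(.4,.64,-.2,.22),n=9)])
E
```

```text
clock: 36.6
tool_pos: [0.4418, 0.3555, 0.1456]
orientation: [2.499, 1.902, 0.006]
ft_force: [-0.3, 1.2, -0.9]
gripper_width: 0.0297
grasp_force: 12.0
travel [-0.3529, 0.2056, 0.0255] turn [0.0034, -0.0015, -0.3622] rows 8.2
[([0.002, 0.0912], [29.9, 148.0]), ([0.0041, -0.0076], [29.6, 22.9])]
```

```bash
python3 -m creep '[{"travel":[-0.04,0.023,0],"turn":[0,0,-0.1],"grip":1},{"travel":[-0.08,0.046,0],"turn":[0,0,-0.2],"grip":1},{"travel":[-0.12,0.07,0],"turn":[0,0,-0.3],"grip":1},{"travel":[-0.16,0.093,0],"turn":[0,0,-0.362],"grip":1},{"travel":[-0.2,0.116,0],"turn":[0,0,-0.362],"grip":1},{"travel":[-0.24,0.14,0],"turn":[0,0,-0.362],"grip":1},{"travel":[-0.28,0.163,0],"turn":[0,0,-0.362],"grip":1},{"travel":[-0.32,0.187,0],"turn":[0,0,-0.362],"grip":1},{"travel":[-0.3529,0.2056,0],"turn":[0,0,-0.362],"grip":1},{"travel":[-0.3529,0.2056,0.03],"turn":[0,0,-0.362],"grip":1},{"travel":[-0.3529,0.2056,0.06],"turn":[0,0,-0.362],"grip":1},{"travel":[-0.3529,0.2056,0.06],"turn":[0,0,-0.362],"grip":1}]'
python3 - <<'E'
from h import *
go(W(.003,-.041,.042),Rd(PSI-np.pi/2))
E
```

```text
clock: 37.85
tool_pos: [0.543, -0.0392, 0.0799]
orientation: [-2.112, -2.315, 0.005]
ft_force: [-0.2, -0.2, -0.7]
gripper_width: 0.0297
grasp_force: 12.0
travel [-0.0006, 0.0033, 0.0379] turn [-0.0077, -0.0036, -0.0009] rows 0.8
```

```bash
python3 -m creep '[{"travel":[0,0.003,0.02],"turn":[-0.007,-0.003,0],"grip":1},{"travel":[0,0.003,0.0375],"turn":[-0.007,-0.003,0],"grip":1},{"travel":[0,0.003,0.0375],"turn":[-0.007,-0.003,0],"grip":1},{"travel":[0,0.003,0.0375],"turn":[-0.007,-0.003,0],"grip":0},{"travel":[0,0.003,0.0375],"turn":[-0.007,-0.003,0],"grip":0},{"travel":[0,0.003,0],"turn":[-0.007,-0.003,0],"grip":0},{"travel":[0,0,-0.04],"turn":[-0.007,-0.003,-0.1],"grip":0},{"travel":[0,0,-0.09],"turn":[-0.007,-0.003,-0.2],"grip":0},{"travel":[0,-0.04,-0.14],"turn":[-0.007,-0.003,-0.3],"grip":0},{"travel":[0,-0.08,-0.19],"turn":[-0.007,-0.003,-0.45],"grip":0},{"travel":[0,-0.12,-0.22],"turn":[-0.007,-0.003,-0.6],"grip":0},{"travel":[0,-0.12,-0.22],"turn":[-0.007,-0.003,-0.75],"grip":0}]'
python3 - <<'E'
from h import *
go(W(-.1,-.041,.31))
E
```

```text
clock: 39.05
tool_pos: [0.4242, -0.0506, 0.3082]
orientation: [1.106, 2.926, 0.005]
ft_force: [0.4, -0.7, -0.3]
gripper_width: 0.0441
grasp_force: 0.0
travel [-0.0133, 0.014, -0.0015] turn [0.0028, 0.0138, -0.8149] rows 5.4
```

```bash
python3 -m creep '[{"travel":[0,0,0],"turn":[0.001,0.002,-0.15],"grip":0},{"travel":[0,0,0],"turn":[0.002,0.004,-0.3],"grip":0},{"travel":[-0.01,0.01,0],"turn":[0.002,0.006,-0.45],"grip":0},{"travel":[-0.013,0.014,0],"turn":[0.003,0.008,-0.6],"grip":0},{"travel":[-0.013,0.014,0],"turn":[0.003,0.01,-0.75],"grip":0},{"travel":[-0.013,0.014,0],"turn":[0.003,0.01,-0.815],"grip":0},{"travel":[-0.013,0.014,0],"turn":[0.003,0.01,-0.815],"grip":0},{"travel":[-0.013,0.014,0],"turn":[0.003,0.01,-0.815],"grip":0}]'
python3 - <<'E'
from h import *
w=cam("wrist");b=cam("top");np.save("w10.npy",w,allow_pickle=True)
for c in (b,w): print(c["n"],[(inP([*r[0],.045]).round(4)[:2].tolist(),r[1].tolist(),r[2]) for r in blobs(c,.045,(.4,.64,-.2,.22),n=9)])
go(W(.018,-.1557,.28)); print(proj(w,W(.018,-.1557,.197)))
im=np.zeros((560,800,3),np.uint8);im[:420,:560]=w["pixels"];im[420:560,:480]=crop(b,200,360,185,231,3)[:138].repeat(1,0) if False else cv2.resize(b["pixels"][185:231,200:360],(480,140));im[:300,560:]=cv2.resize(cam("scene")["pixels"][180:280,310:390],(240,300))
cv2.imwrite("pics/last.png",im)
E
```

```text
clock: 39.85
tool_pos: [0.4448, -0.0488, 0.3054]
orientation: [0.132, -3.139, -0.001]
ft_force: [0.7, 0.7, -0.9]
gripper_width: 0.0441
grasp_force: 0.0
top [([0.0021, 0.0954], [29.8, 139.8], 6.8)]
wrist [([0.0003, -0.0249], [41.3, 64.8], 4.2), ([-0.0011, 0.0885], [38.7, 151.1], 5.9)]
travel [-0.1174, -0.1137, 0.025] turn [0.0007, -0.0005, -0.0076] rows 3.3
[154.52127052 331.25295897]
```

View pics/last.png

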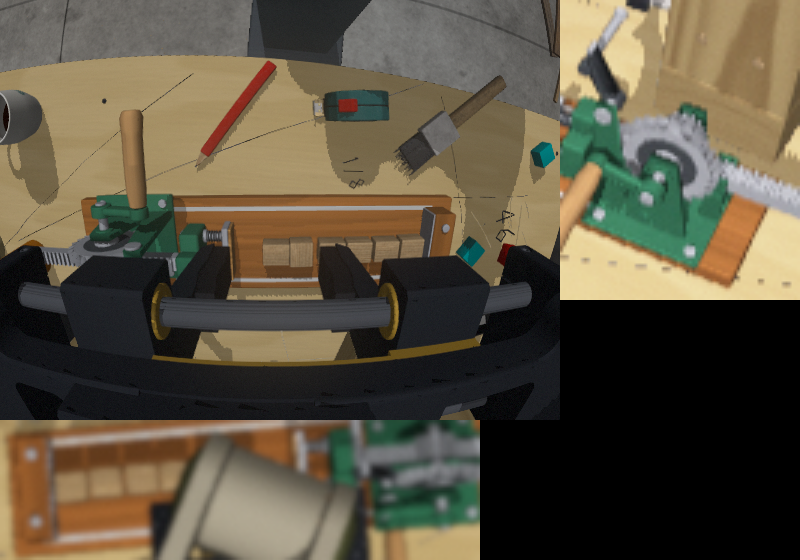

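The row looks right: six blocks one deep on the bed, at wrist pixels (263-425, 235-262). The pawl leans back with its rod upright. Next I'll fetch the rod and bring it back down.

```bash
python3 -m creep '[{"travel":[-0.035,-0.035,0],"turn":[0,0,-0.008],"grip":0},{"travel":[-0.07,-0.07,0],"turn":[0,0,-0.008],"grip":0},{"travel":[-0.1,-0.1,0],"turn":[0,0,-0.008],"grip":0},{"travel":[-0.1174,-0.1137,0],"turn":[0,0,-0.008],"grip":0},{"travel":[-0.1174,-0.1137,0.03],"turn":[0,0,-0.008],"grip":0},{"travel":[-0.1174,-0.1137,0.06],"turn":[0,0,-0.008],"grip":0},{"travel":[-0.1174,-0.1137,0.08],"turn":[0,0,-0.008],"grip":0},{"travel":[-0.1174,-0.1137,0.08],"turn":[0,0,-0.008],"grip":0},{"travel":[-0.1174,-0.1137,0.08],"turn":[0,0,-0.008],"grip":0}]'
python3 - <<'E'
from h import *
print(inP(st()[1]));go(W(.018,-.1565,.197))
E
```

```text
clock: 40.9
tool_pos: [0.5718, -0.1521, 0.2253]
orientation: [0.147, -3.138, -0.001]
ft_force: [0.0, -0.1, 0.1]
gripper_width: 0.0441
grasp_force: 0.0
[ 0.01832042 -0.15568421  0.22533246]
travel [0.0003, -0.0008, 0.0283] turn [0.0006, -0.0006, 0.0014] rows 0.6
```

```bash
python3 -m creep '[{"travel":[0,-0.001,0.015],"turn":[0,0,0],"grip":0},{"travel":[0,-0.001,0.028],"turn":[0,0,0],"grip":0},{"travel":[0,-0.001,0.028],"turn":[0,0,0],"grip":0},{"travel":[0,-0.001,0.028],"turn":[0,0,0],"grip":1},{"travel":[0,-0.001,0.028],"turn":[0,0,0],"grip":1},{"travel":[0,-0.001,0.028],"turn":[0,0,0],"grip":1},{"travel":[0,-0.001,0.028],"turn":[0,0,0],"grip":1},{"travel":[0,-0.001,0.028],"turn":[0,0,0],"grip":1},{"travel":[0,-0.001,0.028],"turn":[0,0,0],"grip":1}]' 8
python3 - <<'E'
from h import *
print(inP(st()[1]),st()[0]["ft_force"])
E
```

```text
clock: 41.8
tool_pos: [0.5718, -0.1507, 0.1981]
orientation: [0.149, -3.138, -0.007]
ft_force: [-4.6, 12.6, 11.6]
gripper_width: 0.0095
grasp_force: 8.0
[ 0.01842775 -0.15428837  0.1980763 ] [-4.63527632 12.58209474 11.5933367 ]
```

```bash
python3 -m creep '[{"travel":[0,-0.0086,-0.0051],"turn":[0,0,0],"grip":1},{"travel":[0,-0.0185,-0.0077],"turn":[0,0,0],"grip":1},{"travel":[0,-0.0308,-0.0074],"turn":[0,0,0],"grip":1},{"travel":[0,-0.0424,-0.0035],"turn":[0,0,0],"grip":1},{"travel":[0,-0.0524,0.0036],"turn":[0,0,0],"grip":1},{"travel":[0,-0.0598,0.0134],"turn":[0,0,0],"grip":1},{"travel":[0,-0.0635,0.0229],"turn":[0,0,0],"grip":1},{"travel":[0,-0.0635,0.0229],"turn":[0,0,0],"grip":1}]'
```

```text
clock: 42.6
tool_pos: [0.5774, -0.2169, 0.1719]
orientation: [0.147, -3.136, -0.002]
ft_force: [1.6, -2.2, -0.6]
gripper_width: 0.0093
grasp_force: 8.0
```

```bash
python3 -m creep '[{"travel":[0,0,0],"turn":[0,0,0],"grip":0},{"travel":[0,0,0],"turn":[0,0,0],"grip":0},{"travel":[0,0,-0.03],"turn":[0,0,0],"grip":0},{"travel":[0,0,-0.07],"turn":[0,0,0],"grip":0},{"travel":[0.03,0.005,-0.08],"turn":[0,0,0],"grip":0},{"travel":[0.075,0.015,-0.08],"turn":[0,0,0],"grip":0},{"travel":[0.12,0.025,-0.08],"turn":[0,0,0],"grip":0},{"travel":[0.164,0.0337,-0.08],"turn":[0,0,0],"grip":0},{"travel":[0.164,0.0337,-0.08],"turn":[0,0,0],"grip":0},{"travel":[0.164,0.0337,-0.08],"turn":[0,0,0],"grip":0}]'
python3 - <<'E'
from h import *
go(W(-.146,-.1873,.112))
w=cam("wrist");a=cam("scene");b=cam("top")
for c in (b,w): print(c["n"],[(inP([*r[0],.045]).round(4)[:2].tolist(),r[1].tolist(),r[2]) for r in blobs(c,.045,(.4,.64,-.2,.22),n=9)])
# handle axis in wrist view: tan colour columns on row near its middle
h=cv2.cvtColor(w["pixels"],cv2.COLOR_BGR2HSV); q=proj(w,W(-.17,-.1873,.112)); print(q); r=int(q[1]); print([(x,h[r,x].tolist()) for x in range(int(q[0])-30,int(q[0])+31,4)])
E
```

```text
clock: 43.6
tool_pos: [0.4112, -0.1982, 0.2543]
orientation: [0.147, -3.138, -0.0]
ft_force: [0.2, 0.1, 1.0]
gripper_width: 0.0444
grasp_force: 0.0
travel [0.0001, -0.0006, 0.1423] turn [0.0001, -0.0001, 0.0013] rows 2.8
top [([0.002, 0.0911], [29.9, 148.3], 6.4), ([0.0026, -0.0255], [29.6, 58.8], 0.4)]
wrist [([-0.0164, 0.118], [36.1, 17.5], 90.0), ([-0.1261, -0.1455], [9.4, 15.6], 70.7), ([-0.11, -0.1893], [135.3, 31.4], 4.8)]
[274.3805332  173.14714626]
[(244, [20, 98, 153]), (248, [20, 99, 152]), (252, [21, 97, 152]), (256, [20, 99, 154]), (260, [18, 130, 104]), (264, [16, 121, 131]), (268, [17, 123, 145]), (272, [16, 127, 156]), (276, [16, 121, 152]), (280, [17, 126, 142]), (284, [16, 124, 123]), (288, [19, 100, 135]), (292, [20, 96, 154]), (296, [20, 94, 154]), (300, [20, 95, 155]), (304, [20, 97, 155])]
```

```bash
python3 -m creep '[{"travel":[0,-0.0003,0.05],"turn":[0,0,0],"grip":0},{"travel":[0,-0.0003,0.095],"turn":[0,0,0],"grip":0},{"travel":[0,-0.0003,0.13],"turn":[0,0,0],"grip":0},{"travel":[0,-0.0003,0.1415],"turn":[0,0,0],"grip":0},{"travel":[0,-0.0003,0.1415],"turn":[0,0,0],"grip":0},{"travel":[0,-0.0003,0.1415],"turn":[0,0,0],"grip":1},{"travel":[0,-0.0003,0.1415],"turn":[0,0,0],"grip":1},{"travel":[0,-0.0003,0.1415],"turn":[0,0,0],"grip":1},{"travel":[0,-0.0003,0.1415],"turn":[0,0,0],"grip":1}]' 15
python3 - <<'E'
from h import *
p=inP(st()[1]);y0=-.2415;print(p,st()[0]["ft_force"])
a0=np.arctan2(p[1]-y0,p[2]-.105);print(np.degrees(a0),np.hypot(p[1]-y0,p[2]-.105))
s=np.r_[np.arange(10,101,10),105,110]
print([[0,round(float(y0+.055*np.sin(a)-p[1]),4),round(float(p[2]-.105-.055*np.cos(a)),4)] for a in a0-np.deg2rad(s)])
E
```

```text
clock: 44.65
tool_pos: [0.4117, -0.1992, 0.1133]
orientation: [-0.148, 3.137, -0.003]
ft_force: [0.8, -4.7, 0.7]
gripper_width: 0.0216
grasp_force: 14.7
[-0.14542273 -0.18784015  0.113311  ] [ 0.76521886 -4.65039442  0.71359363]
81.19581395593441 0.05429965283529801
[[0, -0.0016, -0.0094], [0, -0.0055, -0.0182], [0, -0.0108, -0.0262], [0, -0.0174, -0.0331], [0, -0.0252, -0.0387], [0, -0.0338, -0.043], [0, -0.043, -0.0456], [0, -0.0525, -0.0467], [0, -0.0621, -0.046], [0, -0.0714, -0.0438], [0, -0.0759, -0.042], [0, -0.0802, -0.0399]]
```

```bash
python3 -m creep '[{"travel":[0,-0.0016,-0.0094],"turn":[0,0,0],"grip":1},{"travel":[0,-0.0055,-0.0182],"turn":[0,0,0],"grip":1},{"travel":[0,-0.0108,-0.0262],"turn":[0,0,0],"grip":1},{"travel":[0,-0.0174,-0.0331],"turn":[0,0,0],"grip":1},{"travel":[0,-0.0252,-0.0387],"turn":[0,0,0],"grip":1},{"travel":[0,-0.0338,-0.043],"turn":[0,0,0],"grip":1},{"travel":[0,-0.043,-0.0456],"turn":[0,0,0],"grip":1},{"travel":[0,-0.0525,-0.0467],"turn":[0,0,0],"grip":1},{"travel":[0,-0.0621,-0.046],"turn":[0,0,0],"grip":1},{"travel":[0,-0.0714,-0.0438],"turn":[0,0,0],"grip":1},{"travel":[0,-0.0714,-0.0438],"turn":[0,0,0],"grip":1}]'
cat > ang.py <<'E'
from h import *
p=inP(st()[1]);y0=-.2415;print(p,st()[0]["ft_force"])
a0=np.arctan2(p[1]-y0,p[2]-.105);print(np.degrees(a0),"turned rad",D(81.2)-a0,np.hypot(p[1]-y0,p[2]-.105))
b=cam("top");w=cam("wrist")
for c in (b,w): print(c["n"],[(inP([*r[0],.045]).round(4)[:2].tolist(),r[1].tolist(),r[2]) for r in blobs(c,.045,(.45,.64,-.2,.22),n=9)])
# pad: first/last bright (grey) sample along the middle line at pad top, top camera
for x in (-.02,.025):
    v=[b["pixels"][tuple(np.round(proj(b,W(x,y,.054))[::-1]).astype(int))].astype(int) for y in np.arange(-.12,.03,.003)]
    print("grey",x,[round(-.12+.003*i,3) for i,q in enumerate(v) if q.max()-q.min()<28 and q.max()>90])
E
python3 ang.py
```

```text
clock: 45.75
tool_pos: [0.4181, -0.2704, 0.1558]
orientation: [0.147, -3.138, -0.0]
ft_force: [3.5, -0.5, -4.4]
gripper_width: 0.0214
grasp_force: 15.1
[-0.14564344 -0.25931336  0.15584229] [ 3.47784342 -0.4987145  -4.37142433]
-19.308672077566392 turned rad 1.7542072545608232 0.053872572297034335
top [([0.002, 0.0911], [29.9, 148.3], 6.4), ([0.0026, -0.0255], [29.6, 58.8], 0.4)]
wrist [([-0.0091, -0.0434], [41.3, 24.6], 5.3)]
grey -0.02 [-0.102, -0.099, -0.096, -0.093, -0.09, -0.087, -0.084, -0.081, -0.078, -0.075, -0.072, -0.069]
grey 0.025 [-0.096, -0.093, -0.09, -0.087, -0.084, -0.081, -0.078, -0.075, -0.072, -0.069]
```

```bash
cat > rows.py <<'E'
from h import *
import sys
p=inP(st()[1]);y0=-.2415;a0=np.arctan2(p[1]-y0,p[2]-.105)
print([[0,round(float(.0545*(np.sin(a)-np.sin(a0))),4),round(float(-.0545*(np.cos(a)-np.cos(a0))),4)] for a in a0-np.deg2rad(np.array(eval(sys.argv[1]),float))])
E
python3 rows.py "[8,16,24,32,40,48,56,64,70,75]"
```

```text
[[0, -0.007, 0.0029], [0, -0.0136, 0.0068], [0, -0.0195, 0.0115], [0, -0.0247, 0.0171], [0, -0.0291, 0.0232], [0, -0.0326, 0.03], [0, -0.0352, 0.0372], [0, -0.0367, 0.0446], [0, -0.0371, 0.0503], [0, -0.037, 0.0551]]
```

```bash
python3 -m creep '[{"travel":[0,-0.007,0.0029],"turn":[0,0,0],"grip":1},{"travel":[0,-0.0136,0.0068],"turn":[0,0,0],"grip":1},{"travel":[0,-0.0195,0.0115],"turn":[0,0,0],"grip":1},{"travel":[0,-0.0247,0.0171],"turn":[0,0,0],"grip":1},{"travel":[0,-0.0291,0.0232],"turn":[0,0,0],"grip":1},{"travel":[0,-0.0326,0.03],"turn":[0,0,0],"grip":1},{"travel":[0,-0.0352,0.0372],"turn":[0,0,0],"grip":1},{"travel":[0,-0.0367,0.0446],"turn":[0,0,0],"grip":1},{"travel":[0,-0.0371,0.0503],"turn":[0,0,0],"grip":1},{"travel":[0,-0.0371,0.0503],"turn":[0,0,0],"grip":1},{"travel":[0,-0.0371,0.0503],"turn":[0,0,0],"grip":1}]'
python3 ang.py; python3 rows.py "[4,8,12,16,20,24,28]"
```

```text
clock: 46.95
tool_pos: [0.4214, -0.3076, 0.1051]
orientation: [0.147, -3.138, 0.002]
ft_force: [1.8, -8.6, -1.4]
gripper_width: 0.0216
grasp_force: 14.9
[-0.14575162 -0.2966645   0.10511611] [ 1.77081243 -8.59582367 -1.39071931]
-89.87940267545872 turned rad 2.9858988590319506 0.0551646191889623
top [([0.0038, 0.064], [34.2, 207.5], 5.3)]
wrist []
grey -0.02 [-0.105, -0.102, -0.075, -0.072, -0.069, -0.066, -0.063, -0.06, -0.057, -0.054, -0.051, -0.048, -0.045, -0.042]
grey 0.025 [-0.054, -0.051, -0.048, -0.045]
[[0, 0.0001, 0.0038], [0, 0.0005, 0.0076], [0, 0.0012, 0.0113], [0, 0.0021, 0.015], [0, 0.0032, 0.0187], [0, 0.0046, 0.0222], [0, 0.0063, 0.0256]]
```

```bash
python3 -m creep '[{"travel":[0,0.0001,0.0038],"turn":[0,0,0],"grip":1},{"travel":[0,0.0005,0.0076],"turn":[0,0,0],"grip":1},{"travel":[0,0.0012,0.0113],"turn":[0,0,0],"grip":1},{"travel":[0,0.0021,0.015],"turn":[0,0,0],"grip":1},{"travel":[0,0.0032,0.0187],"turn":[0,0,0],"grip":1},{"travel":[0,0.0046,0.0222],"turn":[0,0,0],"grip":1},{"travel":[0,0.0063,0.0256],"turn":[0,0,0],"grip":1},{"travel":[0,0.0082,0.0288],"turn":[0,0,0],"grip":1},{"travel":[0,0.0082,0.0288],"turn":[0,0,0],"grip":1},{"travel":[0,0.0082,0.0288],"turn":[0,0,0],"grip":1}]'
python3 ang.py
```

```text
clock: 48.05
tool_pos: [0.4207, -0.3002, 0.0765]
orientation: [-0.147, 3.138, -0.005]
ft_force: [1.8, -13.7, -4.5]
gripper_width: 0.0217
grasp_force: 15.2
[-0.14572896 -0.28919602  0.07645975] [  1.75337442 -13.68311939  -4.4802111 ]
-120.89537357706962 turned rad 3.527229671967815 0.055582876605813895
top [([0.0041, 0.0642], [33.9, 206.2], 5.3)]
wrist []
grey -0.02 [-0.102, -0.099, -0.096, -0.093, -0.066, -0.063, -0.06, -0.051, -0.048, -0.045, -0.042]
grey 0.025 [-0.051, -0.048, -0.045, -0.042, -0.039]
```

```bash
python3 rows.py "[-3,-6]"; python3 -m creep '[{"travel":[0,-0.0015,-0.0025],"turn":[0,0,0],"grip":1},{"travel":[0,-0.0028,-0.005],"turn":[0,0,0],"grip":1},{"travel":[0,-0.0028,-0.005],"turn":[0,0,0],"grip":1}]'
python3 ang.py
```

```text
[[0, -0.0014, -0.0025], [0, -0.0027, -0.005]]
clock: 48.45
tool_pos: [0.421, -0.303, 0.0817]
orientation: [-0.147, 3.138, -0.005]
ft_force: [1.2, -11.9, -1.7]
gripper_width: 0.0219
grasp_force: 14.9
[-0.14571438 -0.29199246  0.08173352] [  1.1852775  -11.89621813  -1.73721474]
-114.7398356262161 turned rad 3.4197952674939565 0.05559511904597523
top [([0.0041, 0.0642], [34.2, 206.2], 5.4)]
wrist []
grey -0.02 [-0.102, -0.099, -0.096, -0.069, -0.066, -0.063, -0.06, -0.057, -0.054, -0.051, -0.048, -0.045, -0.042]
grey 0.025 [-0.063, -0.06, -0.054, -0.051, -0.048, -0.045]
```

```bash
python3 -m creep '[{"travel":[0,-0.0012,-0.0025],"turn":[0,0,0],"grip":1},{"travel":[0,-0.0022,-0.005],"turn":[0,0,0],"grip":1},{"travel":[0,-0.0022,-0.005],"turn":[0,0,0],"grip":1}]'
python3 ang.py | head -2
python3 -m creep '[{"travel":[0,-0.0006,-0.0025],"turn":[0,0,0],"grip":1},{"travel":[0,-0.0012,-0.005],"turn":[0,0,0],"grip":1},{"travel":[0,-0.0012,-0.005],"turn":[0,0,0],"grip":1}]'
python3 ang.py | head -2
```

```text
clock: 48.85
tool_pos: [0.421, -0.3042, 0.0853]
orientation: [0.147, -3.138, 0.001]
ft_force: [6.4, -12.0, -13.8]
gripper_width: 0.0218
grasp_force: 16.0
[-0.14584239 -0.2932098   0.08531982] [  6.41088092 -11.96640692 -13.83306465]
-110.83626961997575 turned rad 3.3516651881161366 0.05532822934343569
clock: 49.25
tool_pos: [0.4209, -0.3044, 0.0895]
orientation: [0.147, -3.136, -0.003]
ft_force: [7.0, -8.4, -18.4]
gripper_width: 0.0222
grasp_force: 14.9
[-0.14598108 -0.29345121  0.08952875] [  7.01387115  -8.36798934 -18.44089454]
-106.58371774620618 turned rad 3.2774441563070034 0.054205971906563934
```

```bash
python3 -m creep '[{"travel":[0,0,0.003],"turn":[0,0,0],"grip":0.3},{"travel":[0,0,0.003],"turn":[0,0,0],"grip":0},{"travel":[0,0,0.003],"turn":[0,0,0],"grip":0},{"travel":[0,0,-0.03],"turn":[0,0,0],"grip":0},{"travel":[0,0,-0.07],"turn":[0,0,0],"grip":0},{"travel":[0,0,-0.11],"turn":[0,0,0],"grip":0},{"travel":[0.02,-0.02,-0.15],"turn":[0,0,0],"grip":0},{"travel":[0.04,-0.02,-0.19],"turn":[0,0,0],"grip":0},{"travel":[0.04,-0.02,-0.19],"turn":[0,0,0],"grip":0},{"travel":[0.04,-0.02,-0.19],"turn":[0,0,0],"grip":0}]'
python3 - <<'E'
from h import *
b=cam("top");t=np.load("t.npy",allow_pickle=True).item();w=cam("wrist")
for c in (b,): print(c["n"],[(inP([*r[0],.045]).round(4)[:2].tolist(),r[1].tolist(),r[2]) for r in blobs(c,.045,(.45,.64,-.2,.22),n=9)])
def green(c,z,lo):
    h=cv2.cvtColor(c["pixels"],cv2.COLOR_BGR2HSV); ys=np.arange(lo,lo+.13,.001); out=[]
    for y in ys:
        f=0
        for x in np.arange(-.012,.022,.003):
            p=h[tuple(np.round(proj(c,W(x,y,z))[::-1]).astype(int))]; f+=45<p[0]<95 and p[1]>80
        out.append(f)
    return [(round(float(y),3),int(f)) for y,f in zip(ys,out)][::3]
print("before",green(t,.06,-.17));print("now",green(b,.06,-.13))
# pawl rod check in wrist & handle angle via scene: dark/steel sample at predicted rod positions
a=cam("scene")
for n,p in (("down",(.03,-.221,.168)),("up",(.03,-.156,.197))): 
    q=np.round(proj(a,W(*p))).astype(int); print(n,q,a["pixels"][q[1]-1:q[1]+2,q[0]-2:q[0]+3].mean((0,1)).round(),a["pixels"][q[1],q[0]-6:q[0]+7].max(1))
E
```

```text
clock: 50.35
tool_pos: [0.3832, -0.3281, 0.2821]
orientation: [0.147, -3.138, -0.001]
ft_force: [-0.2, -0.3, 0.4]
gripper_width: 0.044
grasp_force: 0.0
top [([0.0039, 0.0645], [33.9, 206.2], 5.4)]
before [(-0.17, 0), (-0.167, 0), (-0.164, 0), (-0.161, 0), (-0.158, 0), (-0.155, 0), (-0.152, 8), (-0.149, 12), (-0.146, 12), (-0.143, 12), (-0.14, 12), (-0.137, 12), (-0.134, 12), (-0.131, 12), (-0.128, 6), (-0.125, 0), (-0.122, 0), (-0.119, 0), (-0.116, 0), (-0.113, 0), (-0.11, 0), (-0.107, 0), (-0.104, 0), (-0.101, 0), (-0.098, 0), (-0.095, 0), (-0.092, 0), (-0.089, 0), (-0.086, 0), (-0.083, 0), (-0.08, 0), (-0.077, 0), (-0.074, 0), (-0.071, 0), (-0.068, 0), (-0.065, 0), (-0.062, 0), (-0.059, 0), (-0.056, 0), (-0.053, 0), (-0.05, 0), (-0.047, 0), (-0.044, 0), (-0.041, 0)]
now [(-0.13, 0), (-0.127, 0), (-0.124, 0), (-0.121, 0), (-0.118, 0), (-0.115, 0), (-0.112, 0), (-0.109, 0), (-0.106, 0), (-0.103, 0), (-0.1, 0), (-0.097, 0), (-0.094, 4), (-0.091, 11), (-0.088, 12), (-0.085, 12), (-0.082, 12), (-0.079, 12), (-0.076, 12), (-0.073, 12), (-0.07, 6), (-0.067, 0), (-0.064, 0), (-0.061, 0), (-0.058, 0), (-0.055, 0), (-0.052, 0), (-0.049, 0), (-0.046, 0), (-0.043, 0), (-0.04, 0), (-0.037, 0), (-0.034, 0), (-0.031, 0), (-0.028, 0), (-0.025, 0), (-0.022, 0), (-0.019, 0), (-0.016, 0), (-0.013, 0), (-0.01, 0), (-0.007, 0), (-0.004, 0), (-0.001, 0)]
down [350 201] [128. 140. 148.] [103 108 115 126 148 174 187 180 171 167 168 168 168]
up [329 186] [144. 160. 169.] [168 170 168 169 170 171 169 170 171 169 170 169 168]
```

The pawl is down and holding, with the jaw at about 67.5 mm. I estimate the plate at 5 to 8 mm, so one more tooth brings it close to half way.

```bash
python3 - <<'E'
from h import *
go(W(-.146,-.292,.0844))
E
```

```text
travel [-0.0399, 0.0202, 0.196] turn [0.0034, -0.0024, 0.0024] rows 4.0
```

```bash
python3 -m creep '[{"travel":[-0.04,0.0202,0.02],"turn":[0.002,-0.001,0.002],"grip":0},{"travel":[-0.04,0.0202,0.06],"turn":[0.002,-0.001,0.002],"grip":0},{"travel":[-0.04,0.0202,0.105],"turn":[0.002,-0.001,0.002],"grip":0},{"travel":[-0.04,0.0202,0.15],"turn":[0.002,-0.001,0.002],"grip":0},{"travel":[-0.04,0.0202,0.185],"turn":[0.002,-0.001,0.002],"grip":0},{"travel":[-0.04,0.0202,0.195],"turn":[0.002,-0.001,0.002],"grip":0},{"travel":[-0.04,0.0202,0.195],"turn":[0.002,-0.001,0.002],"grip":0},{"travel":[-0.04,0.0202,0.195],"turn":[0.002,-0.001,0.002],"grip":1},{"travel":[-0.04,0.0202,0.195],"turn":[0.002,-0.001,0.002],"grip":1},{"travel":[-0.04,0.0202,0.195],"turn":[0.002,-0.001,0.002],"grip":1},{"travel":[-0.04,0.0202,0.195],"turn":[0.002,-0.001,0.002],"grip":1}]'
python3 ang.py|head -2; python3 rows.py "[5,10,15,18,20,15]"
```

```text
clock: 51.6
tool_pos: [0.4215, -0.3046, 0.0879]
orientation: [-0.145, 3.137, -0.005]
ft_force: [0.9, -0.1, 2.9]
gripper_width: 0.0224
grasp_force: 15.0
[-0.1453693  -0.29366317  0.08789886] [ 0.87843681 -0.14657163  2.93851032]
-108.15117900071905 turned rad 3.3048015160956936 0.05489485799481331
[[0, 0.0017, 0.0044], [0, 0.0038, 0.0087], [0, 0.0062, 0.0128], [0, 0.0078, 0.0151], [0, 0.009, 0.0167], [0, 0.0062, 0.0128]]
```

```bash
python3 -m creep '[{"travel":[0,0.0017,0.0044],"turn":[0,0,0],"grip":1},{"travel":[0,0.0038,0.0087],"turn":[0,0,0],"grip":1},{"travel":[0,0.0062,0.0128],"turn":[0,0,0],"grip":1},{"travel":[0,0.0078,0.0151],"turn":[0,0,0],"grip":1},{"travel":[0,0.009,0.0167],"turn":[0,0,0],"grip":1},{"travel":[0,0.009,0.0167],"turn":[0,0,0],"grip":1},{"travel":[0,0.009,0.0167],"turn":[0,0,0],"grip":1}]'
python3 ang.py | head -2
python3 -m creep '[{"travel":[0,-0.0014,-0.002],"turn":[0,0,0],"grip":1},{"travel":[0,-0.0028,-0.004],"turn":[0,0,0],"grip":1},{"travel":[0,-0.0028,-0.004],"turn":[0,0,0],"grip":1}]'
python3 ang.py | head -2
```

```text
clock: 52.4
tool_pos: [0.4207, -0.295, 0.071]
orientation: [-0.145, 3.137, -0.002]
ft_force: [1.0, 3.3, 9.4]
gripper_width: 0.0225
grasp_force: 15.0
[-0.14530571 -0.28403891  0.07097747] [1.03052524 3.28100196 9.41789583]
-128.65274782860877 turned rad 3.662621393966604 0.054471009510638824
clock: 52.8
tool_pos: [0.4209, -0.298, 0.0749]
orientation: [-0.145, 3.137, -0.002]
ft_force: [0.6, 2.4, 6.1]
gripper_width: 0.022
grasp_force: 15.0
[-0.14533537 -0.28699466  0.07488778] [0.61600598 2.40508205 6.10610868]
-123.49997234058573 turned rad 3.5726884960845444 0.05455739984788536
```

```bash
python3 -m creep '[{"travel":[0,-0.0014,-0.0024],"turn":[0,0,0],"grip":1},{"travel":[0,-0.0026,-0.0048],"turn":[0,0,0],"grip":1},{"travel":[0,-0.0026,-0.0048],"turn":[0,0,0],"grip":1}]'
python3 ang.py | head -2
python3 -m creep '[{"travel":[0,0,0],"turn":[0,0,0],"grip":0.3},{"travel":[0,0,0],"turn":[0,0,0],"grip":0},{"travel":[0,0,0],"turn":[0,0,0],"grip":0},{"travel":[0,0,-0.03],"turn":[0,0,0],"grip":0},{"travel":[0,0,-0.07],"turn":[0,0,0],"grip":0},{"travel":[0,0,-0.11],"turn":[0,0,0],"grip":0},{"travel":[0.02,-0.02,-0.15],"turn":[0,0,0],"grip":0},{"travel":[0.04,-0.02,-0.19],"turn":[0,0,0],"grip":0},{"travel":[0.04,-0.02,-0.19],"turn":[0,0,0],"grip":0},{"travel":[0.04,-0.02,-0.19],"turn":[0,0,0],"grip":0}]'
python3 - <<'E'
from h import *
b=cam("top")
print([(inP([*r[0],.045]).round(4)[:2].tolist(),r[1].tolist(),r[2]) for r in blobs(b,.045,(.45,.64,-.2,.22),n=9)])
t=np.load("t.npy",allow_pickle=True).item()
def edge(c,lo,z=.06):
    h=cv2.cvtColor(c["pixels"],cv2.COLOR_BGR2HSV); g=[]
    for y in np.arange(lo,lo+.13,.0005):
        P=[h[tuple(np.round(proj(c,W(x,y,z))[::-1]).astype(int))] for x in np.arange(-.012,.022,.002)]
        if sum(45<int(p[0])<95 and p[1]>80 for p in P)>8: g.append(y)
    return round(min(g),4),round(max(g),4)
print(edge(t,-.17),edge(b,-.12))
a=cam("scene");q=np.round(proj(a,W(.03,-.221,.168))).astype(int);print(a["pixels"][q[1],q[0]-6:q[0]+7].max(1))
E
```

```text
clock: 53.2
tool_pos: [0.4206, -0.2988, 0.0771]
orientation: [0.144, -3.138, -0.005]
ft_force: [9.6, 4.8, -15.0]
gripper_width: 0.0223
grasp_force: 14.9
[-0.14570058 -0.28776268  0.07713722] [  9.58562789   4.80255335 -15.01824966]
-121.0594324673581 turned rad 3.5300930397705175 0.05400527829309855
clock: 54.3
tool_pos: [0.3825, -0.3241, 0.2694]
orientation: [-0.143, 3.138, -0.003]
ft_force: [0.6, 0.7, -1.2]
gripper_width: 0.044
grasp_force: 0.0
[([0.0038, 0.0645], [34.0, 206.2], 5.5)]
(np.float64(-0.1525), np.float64(-0.128)) (np.float64(-0.088), np.float64(-0.065))
[167 171 169 171 169 166 168 167 171 165 169 168 170]
```

```bash
python3 - <<'E'
from h import *
a=cam("scene")["pixels"];o=cv2.imread("pics/scene0.png")
for im in (o,a):
    h=cv2.cvtColor(im,cv2.COLOR_BGR2HSV)[190:222,310:372]; m=(h[...,1]<40)&(h[...,2]>110)
    print("\n".join("".join("#" if v else ("d" if h[i,j,2]<75 else ".") for j,v in enumerate(r)) for i,r in enumerate(m)));print()
print(proj(cam("scene"),W(.03,-.221,.168)))
E
```

```text
..............................................................
..............................................................
..............................................................
..............................................................
..............................................................
.........................................###..................
........................................####..................
........................................#####.................
.......................................#####..................
.......................................####...................
.......................................###....................
......................................####....................
.....................................####.....................
.....................................###......................
....................................####......................
....................................###.......................
...................................####.......................
.............................
[... 2261 characters left out ...]
ddddd.#.#.ddddddddddddddddddddddd..####.d
.......dddddddddddddddddddd.d.dddddddddddddddddddddddddddddddd
###...ddddd..ddddddddddddddddddddddddddddddddddddddddddddddddd
#####.ddddd..ddddddddddd....dddddddddddd..dddddddddddddddddddd
#####.dddddddddddddddddddd..dddddddddddd.ddddddddddddddddddddd
#####.dddddddddddddddddddddddddddddddddd.ddddddddddddddddddddd
######dddddddddddddddddddddddddddddddddd.ddddddddddddddddddddd
######dddddddddddddddddddddddddddddddddddddddddddddddddddddddd
#####.ddddddddddddd.dddddddddddddddddddddddddddddddddddddddddd
#####.dddddddddddd...#.ddddddddddddddddddddddddddddddddddddddd
#######.ddddd.dd....##.....ddddddddddddddddddddddddddddddddddd

[349.83187919 201.4938741 ]
```

The arm hides that spot in the scene view. I'll move the hand up and towards the robot, then check the rod again.

```bash
python3 -m creep '[{"travel":[0,0.045,-0.01],"turn":[0,0,0],"grip":0},{"travel":[0,0.09,-0.02],"turn":[0,0,0],"grip":0},{"travel":[0,0.135,-0.02],"turn":[0,0,0],"grip":0},{"travel":[0,0.18,-0.02],"turn":[0,0,0],"grip":0},{"travel":[0,0.225,-0.02],"turn":[0,0,0],"grip":0},{"travel":[0,0.27,-0.02],"turn":[0,0,0],"grip":0},{"travel":[0,0.3,-0.02],"turn":[0,0,0],"grip":0},{"travel":[0,0.3,-0.02],"turn":[0,0,0],"grip":0},{"travel":[0,0.3,-0.02],"turn":[0,0,0],"grip":0}]'
python3 - <<'E'
from h import *
a=cam("scene")["pixels"]
h=cv2.cvtColor(a,cv2.COLOR_BGR2HSV)[190:218,310:372]; m=(h[...,1]<40)&(h[...,2]>110)
print("\n".join("".join("#" if v else ("d" if h[i,j,2]<75 else ".") for j,v in enumerate(r)) for i,r in enumerate(m)))
for c in (cam("top"),cam("wrist")): print([(inP([*r[0],.045]).round(4)[:2].tolist(),r[1].tolist(),r[2]) for r in blobs(c,.045,(.4,.64,-.2,.45),n=9)])
E
```

```text
clock: 55.4
tool_pos: [0.3552, -0.025, 0.2883]
orientation: [0.148, -3.137, 0.001]
ft_force: [-0.1, -0.6, -0.5]
gripper_width: 0.044
grasp_force: 0.0
..............................................................
..............................................................
..............................................................
..............................................................
..............................................................
.........................................##...................
........................................####..................
........................................#####.................
........................................####..................
.......................................#####..................
.......................................###....................
......................................####....................
.....................................####.....................
.....................................####.....................
....................................####......................
.....
[... 195 characters left out ...]
.......................####........................
.................................####.........................
...............d.................###..........................
....................dd..........####..........................
..............d.....ddddd.......###...........................
###...........d.###....dddd.......#...........................
#####........dd.###..........d................................
#######............dd.............d.....dd....................
##########..####...dd............dd.....ddd...................
#################................d.........d..................
[([0.0036, 0.0642], [34.0, 206.2], 5.7)]
[([-0.0785, 0.0504], [28.8, 7.6], 14.1)]
```

```bash
python3 -c "
from workcell import *
print(hand_in())"
```

```text
the job is handed in; nothing more can be done
None
```

The job is handed in, and the verdict was not shown: all six pine blocks lie flat in one row against the stop, and the pawl is down and holding the jaw, with the spring plate pressed back by my estimate 10–14 mm of its 20 (not measured directly).

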